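# Sort the battery packs and scan the job in

### The arm

A 7-joint arm with a two-finger parallel gripper is mounted at the origin on the work surface. World frame = base frame: x ahead of the robot, y to its left, z up, the work surface at z = 0. Lengths are in m, angles in rad, forces in N, time in s.
With the tool pointing down it reaches from about 0.4 to 0.85 m from the base axis. Payload 4.5 kg.
Tool frame: the origin (TCP) lies at the very end of the fingers, on their centre line; the grasp point (between the pads) lies 19 mm behind it (r.pinch_z is the distance from the TCP to the grasp point, in m); z points along the fingers, y is the line along which they close (so a half turn about z gives the same grasp; the last joint's range is limited). The gripper opens to 88 mm and grips with 3 to 60 N. Pads are 18 mm wide; open, the fingers measure 123 mm over their backs; the gripper's body (75 mm by 187 mm) begins 45 mm behind the grasp point.
Start: joints at [-1.242, 0.689, -0.195, 1.565, 0.157, 0.902, -0.215], TCP at [0.182, 0.598, 0.239] pointing down, gripper open.
Joint ranges: [-3.01, 3.01], [-0.46, 2.08], [-1.47, 1.51], [0.13, 2.56], [-1, 4.14], [0.04, 2.09], [-2.66, 2.66]. Speed limits (rad/s): [2.57, 2.57, 3.14, 3.14, 3.14, 3.14, 3.14].

### API

Orientations are given as a unit quaternion [x, y, z, w].
In Python, from plant import r, cams gives the robot as it stands.
- The arm moves only by the shell command python3 -m pendant 'ROWS' [FORCE]. ROWS is JSON, a list of rows, each a list of 3 entries, a list of its own where there are three numbers: the closure, from -1 (fully open) to 1 (shut), then the shift along the tool's x, y, z in mm, then the turn, a rotation vector about the tool's x, y, z in degrees. A call has 1 to 8 rows; each row shifts and turns the commanded pose from where the row before left it, along the tool's axes as they then stand; what a row does not reach is not made up. A row lasts 1/8 s, in which the tool goes at most 62.5 mm and 10.7 degrees, less where a joint would pass 70% of its speed; a pose out of reach is approached as far as the arm can. A call with a gripper value outside its range is refused whole. The fingers move at their own pace and stop on an object; FORCE is the grip in N (left out, the last holds). Time passes only in rows, so rows that do not move let the fingers close. It gives the time, the measured TCP pose, the force, the opening and the grip force at its end, in the units of the state.
- r.get_state(): the state, without advancing time (a new reading comes with each control period).
- cams.snapshot(name): name is "scene" or "top" or "wrist"; returns a dict with "img" (420x560x3 uint8, red, green, blue), "camera_matrix" (3x3 intrinsics, pixels), "D" ([k1, k2, p1, p2, k3] as OpenCV has them; the pictures are not rectified), "camera_from_world" (4x4, takes a point from world to camera coordinates); the wrist camera has in their place "tool_from_camera" (4x4, takes a point from camera to tool coordinates, whose origin is the TCP and whose axes are the flange's). Camera axes: x right, y up, looking along -z (the intrinsics and any distortion apply to the point x, -y, -z); pixel columns grow to the right and rows downward; lengths in m; the calibration is good to about 2 mm. A picture is of the moment at which its call begins: read the wrist's pose just before it. There is no depth.
- r.finish_job(): hands the job in; it is judged then, once.
The state is a dict: "clock": time; "q": joint angles; "qd": joint speeds; "joint_torque": joint torques, N m; "tool_pos": TCP position; "eef_rot": TCP orientation; "contact_force": force on the tool from outside, world axes, zero at the start; "moment": the same for the moment, N m; "opening": opening from 0.0 (shut) to 1.0 (fully open); "finger_force": force on a finger pad.
Only numpy, scipy, OpenCV 4.12 (cv2) and the standard library are available. Lean on these libraries where they do the work, as an engineer would, in place of code of your own. Each camera call takes 0.05 s, during which the arm holds its last target. There are 200 camera calls.

### The job

Start the job by reading the barcode label on the job stand with the scanner, and lay the scanner back flat on the middle of its black pad. Sort the battery packs into the trays of their own colour, then take the scanner again, read the red tray's label and after it the blue tray's (also if a tray is empty), and lay the scanner back on its pad. For each reading aim the nose straight and square at the middle of the label from about 10 cm and hold it still for well over a second; leave the other things on the bench where they are.

Things in the scene. Friction and masses are not known exactly. Their poses are not given: they have to be found in the camera images.
- red1_center (a point): centre of a red battery pack, 95 x 36 x 24 mm, 0.08 to 0.17 kg, black-ended, lying flat on the mat (centre 12 mm up); x along its length, z up. May be absent
- red2_center (a point): centre of a red battery pack, 95 x 36 x 24 mm, 0.08 to 0.17 kg, black-ended, lying flat on the mat (centre 12 mm up); x along its length, z up. May be absent
- blue1_center (a point): centre of a blue battery pack, 95 x 36 x 24 mm, 0.08 to 0.17 kg, black-ended, lying flat on the mat (centre 12 mm up); x along its length, z up. May be absent
- blue2_center (a point): centre of a blue battery pack, 95 x 36 x 24 mm, 0.08 to 0.17 kg, black-ended, lying flat on the mat (centre 12 mm up); x along its length, z up. May be absent
- red_tray: red open tray, fixed, outside 150 (x) x 180 (y) x 30 mm high, walls and floor 5 mm; origin under its centre at table height; z up. A post at its far (+x) side carries its barcode label up to 115 mm high
- blue_tray: blue open tray, fixed, outside 150 (x) x 180 (y) x 30 mm high, walls and floor 5 mm; origin under its centre at table height; z up. A post at its far (+x) side carries its barcode label up to 115 mm high
- red_label: barcode label on the red tray: white plate 90 wide x 56 high x 6 mm with black bars; origin at the middle of the printed face; its x axis points straight into the face (away from the reader, level part away from the robot, 25 degrees downward, as the label leans back), y along its width, z up its face
- blue_label: barcode label on the blue tray: white plate 90 wide x 56 high x 6 mm with black bars; origin at the middle of the printed face; its x axis points straight into the face (away from the reader, level part away from the robot, 25 degrees downward, as the label leans back), y along its width, z up its face
- job_label: barcode label on the small aluminium job stand with a yellow frame (110 mm high, fixed, between the trays): white plate 90 wide x 56 high x 6 mm with black bars; origin at the middle of the printed face; its x axis points straight into the face (away from the reader, level part away from the robot, 25 degrees downward, as the label leans back), y along its width, z up its face
- scanner_grip (a point): grip point of the handheld barcode scanner (cordless, 170 mm long, 0.16 kg, lying flat): near the balance point, on the axis of its grey handle, 34 mm wide (y) x 30 mm high, whose ends lie 75 mm behind and 35 mm ahead of this point; 15 mm above the scanner's underside. x points forward along the scanner to its nose, z up. Ahead of the handle sits a yellow head 60 mm long, 60 wide, 40 high
- scanner_nose (a point): centre of the scanner's dark reading window at the front of the yellow head; 95 mm ahead of and 5 mm above scanner_grip in the scanner's frame; it reads along its +x axis
- scanner: the scanner's body frame (origin on its underside, 10 mm ahead of scanner_grip; axes as there)
- pad: black rubber parking pad of the scanner, fixed, 190 (x) x 120 (y) x 4 mm thick, origin under its centre at table height
- spool: green spool, dia 48 x 40 mm, standing loose between trays; leave alone
- driver: orange screwdriver lying near the robot; leave alone
- flux: small bottle dia 36 x 85 mm behind the job stand; leave alone
- cleaner: bottle dia 50 x 130 mm at the left; leave alone
- phone: black phone 150 x 72 x 9 mm near the robot; leave alone
- meter: yellow multimeter 170 x 85 x 38 mm at the right; leave alone
- parts_dish: small metal dish dia 80 x 25 mm behind the job stand; leave alone
- red1: the body frame of that red pack (origin 12 mm below its centre, same axes). May be absent
- red2: the body frame of that red pack (origin 12 mm below its centre, same axes). May be absent
- blue1: the body frame of that blue pack (origin 12 mm below its centre, same axes). May be absent
- blue2: the body frame of that blue pack (origin 12 mm below its centre, same axes). May be absent
Mind the look-alikes: they are no part of the job. What is shaped like the blue1 but purple or turquoise is not meant.

How it is judged:
By the outcome, as a careful person would: the job done as asked, in the order asked, and still so for the second after the job is handed in, with the robot touching nothing.
Of red1, red2, blue1, blue2 only 2 to 4 are there at a start; the rules pass over those that are not, and their reading is None.
At some moment in a run one of red1, red2, blue1, blue2 may be knocked a few centimetres aside while the robot is not near it.
It also fails if it takes over 210 s, if anything falls off the work surface, if the arm or the gripper's body presses on something with over 40 N, if the wrist force passes 120 N, or if a joint passes its speed limit or range.

## Working session

There is one attempt and no reset: what is moved stays moved. The work goes in short steps, Python scripts to look and compute and a shell command to move; the robot and the scene stay as the last step left them, time stands still between calls to the robot, and variables do not carry over. Pictures are saved under pics/ and viewed, at most 14 in all, crops included, and the job is handed in when it is done.

```bash
ls; mkdir -p pics
python3 - <<'E'
from plant import r,cams
import cv2,numpy as np
print(r.get_state(), r.pinch_z)
for n in ["scene","top"]:
    s=cams.snapshot(n); cv2.imwrite(f"pics/{n}0.png",cv2.resize(s["img"][:,:,::-1],(800,600)))
    print(n,s["camera_matrix"],s["D"],s["camera_from_world"])
E
```

```text
pics
{'clock': 0.0, 'q': array([-1.24218691,  0.69001612, -0.19449036,  1.56633038,  0.15729129,
        0.90249877, -0.21508083]), 'qd': array([-0.00071575, -0.00051688, -0.00186842, -0.00074866, -0.00038633,
        0.00109361, -0.00054819]), 'joint_torque': array([-2.41857524e-04, -5.27558577e+01, -1.26683548e+00, -1.53429973e+01,
       -5.26543683e-02,  6.59255980e-03,  1.69938462e-04]), 'tool_pos': array([0.18147282, 0.59741464, 0.23789302]), 'eef_rot': array([ 1.46832714e-01,  9.89160900e-01, -9.29241268e-04, -6.74029547e-05]), 'contact_force': array([0.08252339, 0.19849326, 0.50830691]), 'moment': array([ 0.01926627, -0.00382831, -0.00203899]), 'finger_force': 0.0, 'opening': 1.0006068451649048} 0.0187
scene [[536.36385406   0.         274.71739351]
 [  0.         536.36385406 206.49848093]
 [  0.           0.           1.        ]] [-0.08081109  0.          0.          0.          0.        ] [[-0.26360743  0.96457403  0.01039576  0.10290102]
 [-0.69369733 -0.1970464   0.69278909  0.26797648]
 [ 0.67029481  0.17541284  0.72106532 -1.91865674]
 [ 0.          0.          0.          1.        ]]
top [[491.72864283   0.         283.88824704]
 [  0.         491.72864283 217.415742  ]
 [  0.           0.           1.        ]] [-0.01445922  0.          0.          0.          0.        ] [[ 0.02392302 -0.99962373  0.01341945 -0.00503892]
 [ 0.99314594  0.02529986  0.11410983 -0.50227489]
 [-0.11440641  0.01059762  0.9933775  -1.51111149]
 [ 0.          0.          0.          1.        ]]
```

View pics/top0.png

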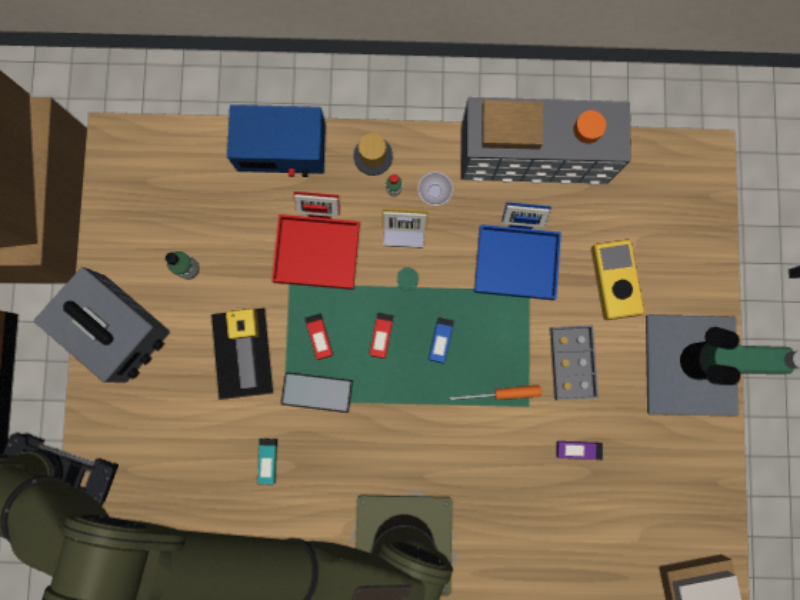

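View pics/scene0.png

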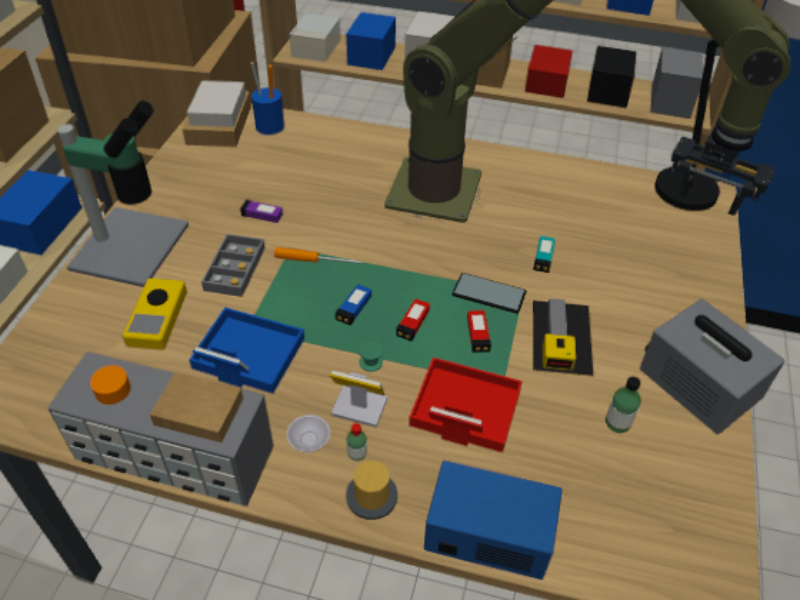

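Top view (800 px): real red packs are at (318,337) and (381,335), and the blue pack is at (441,341). The look-alikes are turquoise at (267,461) and purple at (579,450). The scanner lies on its pad at (243,350), and the job label is at (404,222). I'll measure these next and check them in one crop.

```bash
cat > h.py <<'E'
from plant import r,cams
import cv2,numpy as np
from scipy.spatial.transform import Rotation as R
def snap(n):
    st=r.get_state(); s=cams.snapshot(n)
    if n=="wrist":
        T=np.eye(4);T[:3,:3]=R.from_quat(st["eef_rot"]).as_matrix();T[:3,3]=st["tool_pos"]
        s["W"]=T@np.array(s["tool_from_camera"])
    else: s["W"]=np.linalg.inv(s["camera_from_world"])
    s["hsv"]=cv2.cvtColor(s["img"],cv2.COLOR_RGB2HSV)
    return s
def rays(s,px):
    u=cv2.undistortPoints(np.array(px,float).reshape(-1,1,2),np.array(s["camera_matrix"]),np.array(s["D"]))[:,0]
    d=np.c_[u[:,0],-u[:,1],-np.ones(len(u))]@s["W"][:3,:3].T
    return s["W"][:3,3],d
def onz(s,px,z):
    o,d=rays(s,px); return o+d*((z-o[2])/d[:,2])[:,None]
def proj(s,P):
    C=(np.atleast_2d(P)-s["W"][:3,3])@s["W"][:3,:3]
    return cv2.projectPoints(C*[1,-1,-1],np.zeros(3),np.zeros(3),np.array(s["camera_matrix"]),np.array(s["D"]))[0][:,0]
def blobs(mask,amin=60):
    m=cv2.morphologyEx(mask.astype(np.uint8)*255,cv2.MORPH_CLOSE,np.ones((3,3)))
    return [c for c in cv2.findContours(m,cv2.RETR_EXTERNAL,cv2.CHAIN_APPROX_NONE)[0] if cv2.contourArea(c)>amin]
def hue(s,a,b,smin=120,vmin=50):
    h=s["hsv"]; return (h[...,0]>=a)&(h[...,0]<=b)&(h[...,1]>=smin)&(h[...,2]>=vmin)
def rect(s,c,z):
    """min-area rectangle on the plane z: centre, size(long,short), yaw of long side deg"""
    P=onz(s,c[:,0].astype(float)+0.0,z)[:,:2]
    (x,y),(w,h),a=cv2.minAreaRect((P*1000).astype(np.float32))
    if w<h: w,h,a=h,w,a+90
    a=(a+90)%180-90
    return np.round([x,y,w,h,a],1)
def tgt(pos,xdir_yaw,pitch=0,flip=-1,grip=True):
    """pose with grasp point at pos; scanner/obj x at yaw(deg), nose pitch down(deg); tool x = flip * obj x"""
    c=R.from_euler("ZY",[xdir_yaw,pitch],degrees=True).as_matrix()
    M=np.c_[flip*c[:,0],-flip*c[:,1],-c[:,2]]
    p=np.array(pos,float)+(M[:,2]*r.pinch_z if grip else 0)
    return p,R.from_matrix(M)
def go(p,Rt):
    st=r.get_state(); Rn=R.from_quat(st["eef_rot"])
    rv=(Rn.inv()*Rt).as_rotvec(degrees=True); d=np.array(p)-st["tool_pos"]
    print("turn first (tool deg)",rv.round(1),"then shift in new axes (mm)",(Rt.inv().apply(d)*1000).round(1),"| shift first in present axes",(Rn.inv().apply(d)*1000).round(1))
def st():
    s=r.get_state(); print("t %.2f"%s["clock"],s["tool_pos"].round(4),R.from_quat(s["eef_rot"]).as_matrix().round(3).tolist(),"op %.3f"%s["opening"],"ff %.1f"%s["finger_force"],s["contact_force"].round(1),"q",s["q"].round(2))
E
python3 - <<'E'
from h import *
s=snap("top"); np.set_printoptions(suppress=True)
red=hue(s,0,6,140)|hue(s,174,179,140); blue=hue(s,105,120,140); yel=hue(s,22,32,150,120)
for n,m,z in [("red",red,.024),("blue",blue,.024),("yellow",yel,.044)]:
    for c in blobs(m): print(n,c[:,0].mean(0).round(),rect(s,c,z),"z30:",rect(s,c,.03))
blk=(s["img"].max(2)<45)
for c in blobs(blk,300): print("blk",c[:,0].mean(0).round(),rect(s,c,.004))
w=cams.snapshot("wrist"); print(w["camera_matrix"],w["D"],w["tool_from_camera"])
cv2.imwrite("pics/crop.png",cv2.resize(s["img"][120:290,140:400,::-1],(780,510),interpolation=cv2.INTER_CUBIC))
E
```

```text
red [223. 237.] [436.2 195.1  82.8  36.6  18.7] z30: [435.8 194.4  82.5  36.5  18.7]
red [266. 236.] [441.6  61.6  82.3  35.5  -9.2] z30: [441.2  61.5  82.   35.3  -9.2]
red [220. 171.] [644.5 209.7 181.7 181.2  86.2] z30: [643.3 208.9 181.  180.5  86.2]
blue [308. 240.] [434.4 -69.3  82.   34.9 -11.1] z30: [434.  -68.9  81.6  34.7 -11.1]
blue [363. 178.] [ 633.3 -239.5  182.2  179.7   -4.4] z30: [ 632.1 -238.5  181.5  179.    -4.4]
blue [193.  98.] [887.7 310.8 213.4 150.4 -89.9] z30: [885.5 309.7 212.5 149.8 -89.9]
yellow [168. 226.] [464.5 363.7  60.3  57.9 -81.3] z30: [465.8 366.9  60.8  58.4 -81.3]
yellow [433. 195.] [ 583.5 -457.8  167.    82.2    9.8] z30: [ 585.9 -462.3  168.5   82.9    9.8]
blk [499. 250.] [ 423.1 -671.7  131.2  124.4  -89.3]
blk [124. 354.] [  52.7  471.8 1130.6  427.7   65. ]
blk [170. 249.] [402.6 367.5 186.1 116.3   8.6]
blk [ 61. 225.] [461.9 711.7 136.4  27.2  51.6]
blk [ 91. 228.] [472.2 616.7 263.3 148.9  14.2]
blk [279.  34.] [1122.4   31.4 1873.7   31.7  -89.9]
[[289.7719876    0.         271.36808295]
 [  0.         289.7719876  213.59895167]
 [  0.           0.           1.        ]] [0.00958217 0.         0.         0.         0.        ] [[ 0.00049964  0.95944497  0.28189554  0.07242128]
 [ 0.99999985 -0.00054472  0.00008155 -0.00044814]
 [ 0.0002318   0.28189545 -0.9594451  -0.14604434]
 [ 0.          0.          0.          1.        ]]
```

View pics/crop.png

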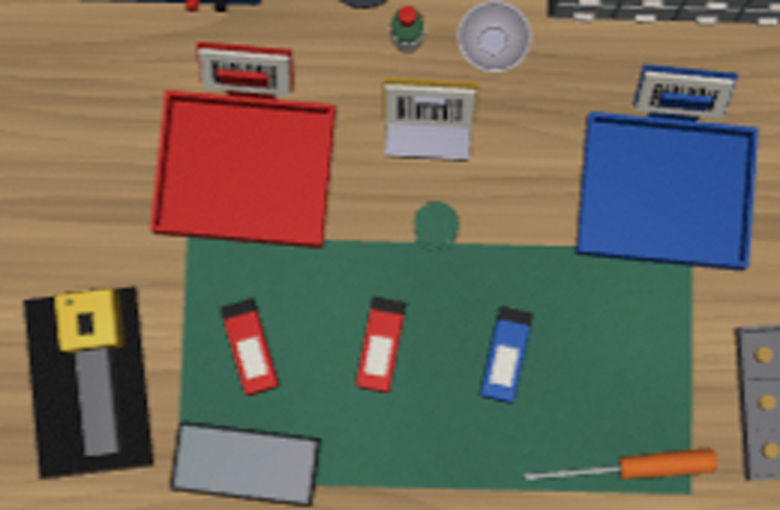

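The crop confirms the choice: two red packs and one blue, all with black ends, on the mat. The scanner's nose points away from the robot on the pad, and the label faces lean back at crop (240,72), (430,105) and (685,95). The wrist camera will look at the labels next.

Run:
```python
from h import *
s=snap("top")
i=s["hsv"]; g=(i[...,1]<50)&(i[...,2]>70)&(i[...,2]<150); g[:235]=0;g[275:]=0;g[:,:160]=0;g[:,185:]=0
for c in blobs(g,100): print("handle",c[:,0].mean(0),rect(s,c,.034))
go(*tgt([.47,0.0,.36],0,0,-1))
```

```text
handle [171.57954545 253.53409091] [380.3 351.3 108.1  34.    9.1]
turn first (tool deg) [ -0.   -0.  -16.9] then shift in new axes (mm) [-288.5 -597.8 -102.9] | shift first in present axes [-449.7 -488.3 -102.5]
```

```bash
python3 -m pendant '[[-1,[0,0,-30],[0,0,-8.5]],[-1,[0,0,-30],[0,0,-8.4]],[-1,[-20,-43,-6],[0,0,0]],[-1,[-20,-43,-6],[0,0,0]],[-1,[-20,-43,-6],[0,0,0]],[-1,[-20,-43,-6],[0,0,0]],[-1,[-20,-43,-6],[0,0,0]],[-1,[-20,-43,-6],[0,0,0]]]'; python3 -m pendant '[[-1,[-20,-43,0],[0,0,0]],[-1,[-20,-43,0],[0,0,0]],[-1,[-20,-43,0],[0,0,0]],[-1,[-20,-43,0],[0,0,0]],[-1,[-20,-43,0],[0,0,0]],[-1,[-20,-43,0],[0,0,0]],[-1,[-22,-43,0],[0,0,0]],[-1,[-22,-43,0],[0,0,0]]]'; python3 -m pendant '[[-1,[0,0,0],[0,0,0]],[-1,[0,0,0],[0,0,0]]]'
python3 - <<'E'
from h import *
st(); s=snap("wrist"); cv2.imwrite("pics/w1.png",cv2.resize(s["img"][:,:,::-1],(800,600)))
np.savez("w1.npz",img=s["img"],W=s["W"],K=s["camera_matrix"],D=s["D"])
E
```

```text
clock: 1.25
tool_pos: [0.3022, 0.3386, 0.335]
eef_rot: [-0.0, 1.0, 0.0, 0.0]
contact_force: [1.3, -0.4, 0.5]
opening: 1.002
finger_force: 0.0
clock: 2.25
tool_pos: [0.4662, -0.0053, 0.3349]
eef_rot: [-0.0, 1.0, 0.0, 0.0]
contact_force: [0.7, 0.1, -0.3]
opening: 1.003
finger_force: 0.0
clock: 2.5
tool_pos: [0.4652, -0.0032, 0.3346]
eef_rot: [-0.0, 1.0, 0.0, -0.0]
contact_force: [0.1, 0.3, -1.0]
opening: 1.0
finger_force: 0.0
t 2.50 [ 0.4652 -0.0032  0.3346] [[-1.0, -0.001, -0.001], [-0.001, 1.0, 0.001], [0.001, 0.001, -1.0]] op 1.000 ff 0.0 [ 0.1  0.3 -1. ] q [ 0.06  0.36 -0.21  1.89  0.09  0.91  1.37]
```

View pics/w1.png

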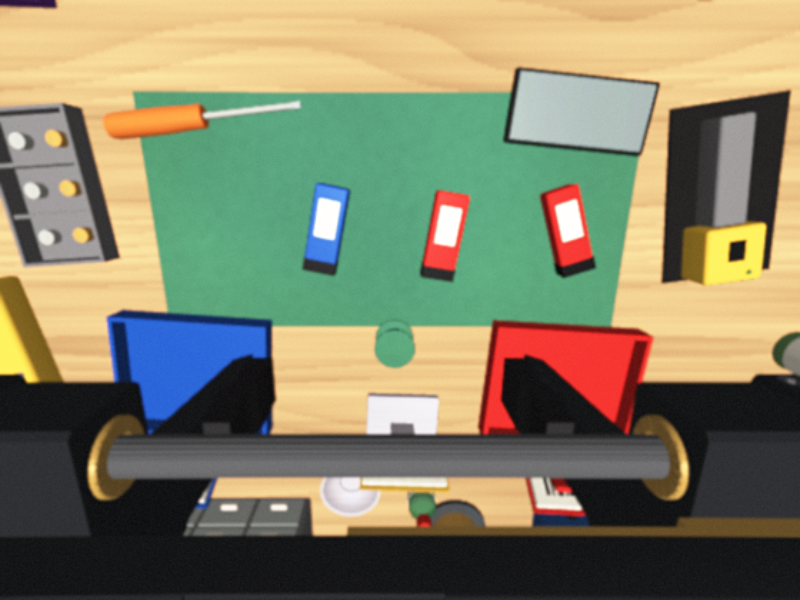

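The wrist view has the packs at (327,228), (445,235) and (568,230) and the scanner head at (725,252). The gripper hides the labels, so I tip the tool forward and look again.

```bash
python3 -m pendant '[[-1,[-45,-4,18],[0,0,0]],[-1,[-45,-4,18],[0,0,0]],[-1,[-45,-4,18],[0,0,0]],[-1,[0,0,0],[0,-10,0]],[-1,[0,0,0],[0,-10,0]],[-1,[0,0,0],[0,-10,0]],[-1,[0,0,0],[0,-10,0]],[-1,[0,0,0],[0,0,0]]]'; python3 -m pendant '[[-1,[0,0,0],[0,0,0]],[-1,[0,0,0],[0,0,0]]]'
python3 - <<'E'
from h import *
st(); s=snap("wrist"); cv2.imwrite("pics/w2.png",cv2.resize(s["img"][:,:,::-1],(800,600)))
np.savez("w2.npz",img=s["img"],W=s["W"],K=s["camera_matrix"],D=s["D"])
E
```

```text
clock: 3.55
tool_pos: [0.578, -0.0171, 0.2606]
eef_rot: [-0.004, 0.978, -0.006, 0.21]
contact_force: [0.1, -0.3, 0.9]
opening: 1.0
finger_force: 0.0
clock: 3.8
tool_pos: [0.5805, -0.0186, 0.2619]
eef_rot: [-0.002, 0.977, -0.006, 0.212]
contact_force: [0.4, 0.6, 0.3]
opening: 1.0
finger_force: 0.0
t 3.80 [ 0.5805 -0.0186  0.2619] [[-0.91, -0.001, 0.414], [-0.006, 1.0, -0.012], [-0.414, -0.013, -0.91]] op 1.000 ff 0.0 [0.4 0.6 0.3] q [ 0.    0.47 -0.11  2.09  0.56  0.18  0.96]
```

View pics/w2.png

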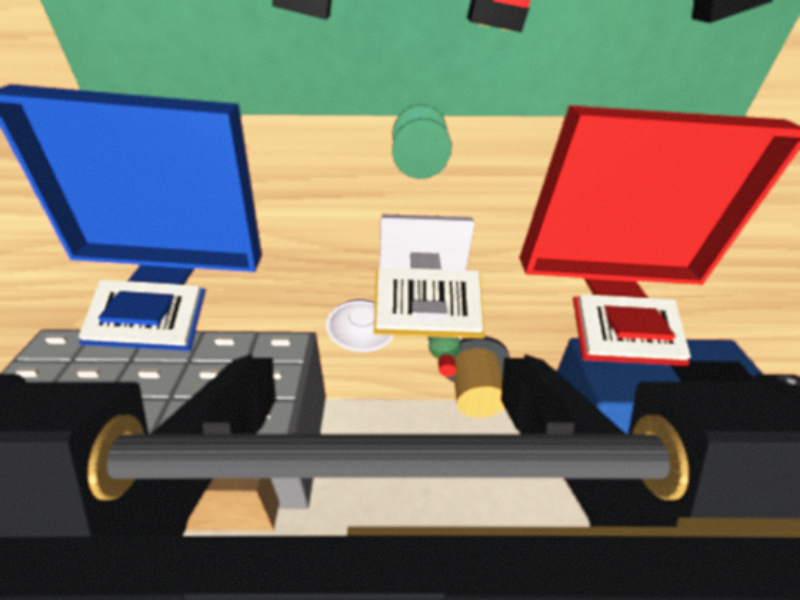

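All three labels show: blue (143,315), job (428,302), red (632,328). I fit their corners next.

```bash
cat > lab.py <<'E'
from h import *
d=np.load("w2.npz"); s={"img":d["img"],"W":d["W"],"camera_matrix":d["K"],"D":d["D"]}
hsv=cv2.cvtColor(s["img"],cv2.COLOR_RGB2HSV)
white=(hsv[...,1]<60)&(hsv[...,2]>180)
vis=cv2.resize(s["img"][140:260,:,::-1],None,fx=1.4286,fy=1.4286*2)
out={}
for n,(x0,x1,y0,y1) in dict(blue=(50,150,190,250),job=(255,345,189,240),red=(395,490,200,258)).items():
    m=np.zeros(white.shape,bool); m[y0:y1,x0:x1]=white[y0:y1,x0:x1]
    c=max(blobs(m,40),key=lambda c:cv2.boundingRect(c)[2]*cv2.boundingRect(c)[3])
    pts=np.vstack(blobs(m,8)) if n!="job" else c
    h=cv2.convexHull(pts); q=cv2.approxPolyN(h,4).reshape(-1,2).astype(float)
    # order: image top row = bottom of the label (image up = world down), image left = -y
    q=q[np.argsort(q[:,1])]; bot=q[:2][np.argsort(q[:2,0])]; top=q[2:][np.argsort(q[2:,0])]
    q=np.array([bot[0],bot[1],top[1],top[0]])
    # label frame: y width(left of robot), z up face
    ob=np.array([[0,-45,-28],[0,45,-28],[0,45,28],[0,-45,28]],float)/1000
    ob2=ob[:,[1,2,0]]
    ok,rv,tv,err=cv2.solvePnPGeneric(ob2,q,s["camera_matrix"],s["D"],flags=cv2.SOLVEPNP_IPPE)
    print(n,q.tolist())
    for a,b,e in zip(rv,tv,err):
        p=s["W"]@np.append(b[:,0]*[1,-1,-1],1)
        M=s["W"][:3,:3]@np.diag([1,-1,-1])@cv2.Rodrigues(a)[0]   # columns: y,z,x of the label
        nx=M[:,2]; nx=nx*np.sign(nx[0])
        print("  c",p[:3].round(4),"nx",nx.round(3),"yaw %.1f down %.1f"%(np.degrees(np.arctan2(nx[1],nx[0])),np.degrees(-np.arcsin(nx[2]))),"err",e)
E
python3 lab.py
python3 - <<'E'
from h import *
s=snap("top")
# top view of labels: tray yaw and label white rectangles on z=.085
hsv=s["hsv"]; w=(hsv[...,1]<60)&(hsv[...,2]>120)
for n,(x0,x1,y0,y1) in dict(red=(203,240,132,153),job=(265,300,145,164),blue=(350,388,142,160)).items():
    m=np.zeros(w.shape,bool); m[y0:y1,x0:x1]=w[y0:y1,x0:x1]
    b=blobs(m,5)
    if b: print(n,rect(s,np.vstack(b),.085))
E
```

```text
blue [[69.0, 195.0], [142.0, 200.0], [129.0, 242.0], [54.0, 237.0]]
  c [ 0.6908 -0.2324  0.1017] nx [ 0.905 -0.035 -0.425] yaw -2.2 down 25.1 err [0.50917884]
  c [ 0.6918 -0.2277  0.1027] nx [ 0.019 -0.801 -0.598] yaw -88.7 down 36.7 err [1.70789931]
job [[255.0, 189.0], [334.0, 189.0], [337.0, 231.0], [255.0, 241.0]]
  c [0.6636 0.0047 0.1188] nx [ 0.858  0.156 -0.488] yaw 10.3 down 29.2 err [2.10566439]
  c [0.6647 0.0055 0.1199] nx [ 0.353  0.006 -0.936] yaw 1.0 down 69.3 err [2.37692704]
red [[406.0, 206.0], [472.0, 210.0], [484.0, 251.0], [412.0, 247.0]]
  c [0.7102 0.1985 0.0928] nx [ 0.901 -0.069 -0.428] yaw -4.4 down 25.4 err [0.31886947]
  c [0.7102 0.1933 0.094 ] nx [ 0.011  0.84  -0.543] yaw 89.2 down 32.9 err [1.89591475]
red [718.8 206.3  95.6  40.6  86.5]
job [686.5  13.7  88.9  46.9 -88.5]
blue [ 710.9 -242.4  105.6   50.3  -88.4]
```

```bash
sed -i 's/    # label frame: y width/    if n=="job": q=np.array([[264.6,189],[335.3,189],[337.4,232.4],[262.5,231.7]])\n    a,b,c2,d2=[np.append(v,1) for v in q]; x=np.cross(np.cross(a,c2),np.cross(b,d2)); x=x[:2]\/x[2]\n    print("  centre at z .085,.09,.095",[onz(s,[x],z)[0,:2].round(4).tolist() for z in (.085,.09,.095)])\n    # label frame: y width/' lab.py; python3 lab.py | grep -v "\-88\|89\."
python3 - <<'E'
from h import *
s=snap("top"); print("topcam",s["W"][:3,3])
cv2.imwrite("pics/lab.png",cv2.resize(s["img"][125:180,190:400,::-1],(798,209),interpolation=cv2.INTER_CUBIC))
E
```

```text
centre at z .085,.09,.095 [[0.7066, -0.2466], [0.7021, -0.2425], [0.6976, -0.2384]]
blue [[69.0, 195.0], [142.0, 200.0], [129.0, 242.0], [54.0, 237.0]]
  c [ 0.6908 -0.2324  0.1017] nx [ 0.905 -0.035 -0.425] yaw -2.2 down 25.1 err [0.50917884]
  centre at z .085,.09,.095 [[0.6891, 0.0143], [0.6849, 0.0137], [0.6807, 0.0132]]
  c [0.6861 0.0138 0.0889] nx [ 0.84   0.069 -0.538] yaw 4.7 down 32.6 err [0.17925205]
  c [0.6865 0.0135 0.0903] nx [ 0.383  0.097 -0.918] yaw 14.3 down 66.7 err [1.36695422]
  centre at z .085,.09,.095 [[0.7171, 0.2045], [0.7124, 0.2006], [0.7077, 0.1966]]
red [[406.0, 206.0], [472.0, 210.0], [484.0, 251.0], [412.0, 247.0]]
  c [0.7102 0.1985 0.0928] nx [ 0.901 -0.069 -0.428] yaw -4.4 down 25.4 err [0.31886947]
topcam [0.32607198 0.02368465 1.55848628]
```

View pics/lab.png

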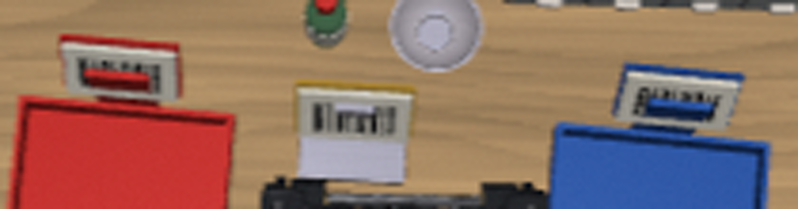

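Run:
```python
from h import *
s=snap("top"); d=np.load("w2.npz"); w={"W":d["W"],"camera_matrix":d["K"],"D":d["D"]}
for n,a,z0 in [("red",(221.8,144.7),None),("job",(283.4,155.3),None),("blue",(368.7,151.8),None)]:
    print(n,[onz(s,[a],z)[0].round(4).tolist() for z in (.085,.09,.095)])
q=np.array([[34.,1]]) 
# tray rims at z=.03 from the hand-picked corners, red & blue near-side and far-side
go(*tgt([.4001,.3542,.16],9,0,-1))
```

```text
red [[0.7152, 0.2036, 0.085], [0.7139, 0.203, 0.09], [0.7126, 0.2024, 0.095]]
job [[0.6871, 0.014, 0.085], [0.6859, 0.0141, 0.09], [0.6847, 0.0141, 0.095]]
blue [[0.7053, -0.2477, 0.085], [0.704, -0.2468, 0.09], [0.7027, -0.2459, 0.095]]
turn first (tool deg) [-2.7 24.2 -8.7] then shift in new axes (mm) [119.  396.8 120.1] | shift first in present axes [210.8 375.   30.6]
```

```bash
python3 -m pendant '[[-1,[0,0,0],[-0.9,8.1,-2.9]],[-1,[0,0,0],[-0.9,8.1,-2.9]],[-1,[0,0,0],[-0.9,8.1,-2.9]],[-1,[12,40,8],[0,0,0]],[-1,[12,40,8],[0,0,0]],[-1,[12,40,8],[0,0,0]],[-1,[12,40,8],[0,0,0]],[-1,[12,40,8],[0,0,0]]]'; python3 -m pendant '[[-1,[12,40,8],[0,0,0]],[-1,[12,40,8],[0,0,0]],[-1,[12,40,8],[0,0,0]],[-1,[12,40,8],[0,0,0]],[-1,[12,37,8],[0,0,0]],[-1,[0,0,0],[0,0,0]],[-1,[0,0,0],[0,0,0]]]'
python3 - <<'E'
from h import *
st(); s=snap("wrist"); cv2.imwrite("pics/w3.png",cv2.resize(s["img"][:,:,::-1],(800,600)))
for c in blobs(hue(s,22,32,150,120),300): print("head",c[:,0].mean(0),rect(s,c,.04))
i=s["hsv"]; g=(i[...,1]<40)&(i[...,2]>90)&(i[...,2]<190)
for c in blobs(g,800): print("grey",c[:,0].mean(0),rect(s,c,.034))
for c in blobs(s["img"].max(2)<50,3000): print("blk",c[:,0].mean(0),rect(s,c,.004))
go(*tgt([.4001,.3542,.026],9,0,-1))
E
```

```text
clock: 5.0
tool_pos: [0.4895, 0.1703, 0.2192]
eef_rot: [-0.077, 0.997, -0.001, 0.004]
contact_force: [-0.0, -0.0, 0.4]
opening: 0.997
finger_force: 0.0
clock: 5.88
tool_pos: [0.4013, 0.3537, 0.1783]
eef_rot: [-0.077, 0.997, -0.002, 0.004]
contact_force: [0.2, -0.4, 0.6]
opening: 0.998
finger_force: 0.0
t 5.88 [0.4013 0.3537 0.1783] [[-0.988, -0.153, 0.008], [-0.153, 0.988, -0.003], [-0.007, -0.004, -1.0]] op 0.998 ff 0.0 [ 0.2 -0.4  0.6] q [-0.57  0.68 -0.4   1.9   0.43  0.65  0.48]
head [274.31140351 255.96052632] [461.1 362.4  67.8  59.2   9. ]
grey [360.96521739 355.06956522] [572.5 491.4  55.6  42.9 -80.7]
grey [270.70506912 322.19700461] [548.  374.4 463.1  30.7 -81. ]
grey [272.17843866 176.91449814] [380.2 350.1 106.7  33.5   8.9]
grey [130.06779661  93.02663438] [321.7 209.1 130.8  60.7  84.5]
blk [457.94463668 305.32641292] [523.8 601.9 268.9 167.  -85.1]
blk [210.48617632 360.41105895] [599.2 392.4 805.9 268.7 -81.2]
blk [279.51053284 182.49690211] [402.2 365.9 186.2 116.7   8.1]
turn first (tool deg) [-0.2  0.4 -0.3] then shift in new axes (mm) [  1.4   1.3 171.1] | shift first in present axes [  2.8   2.  171.1]
```

View pics/w3.png

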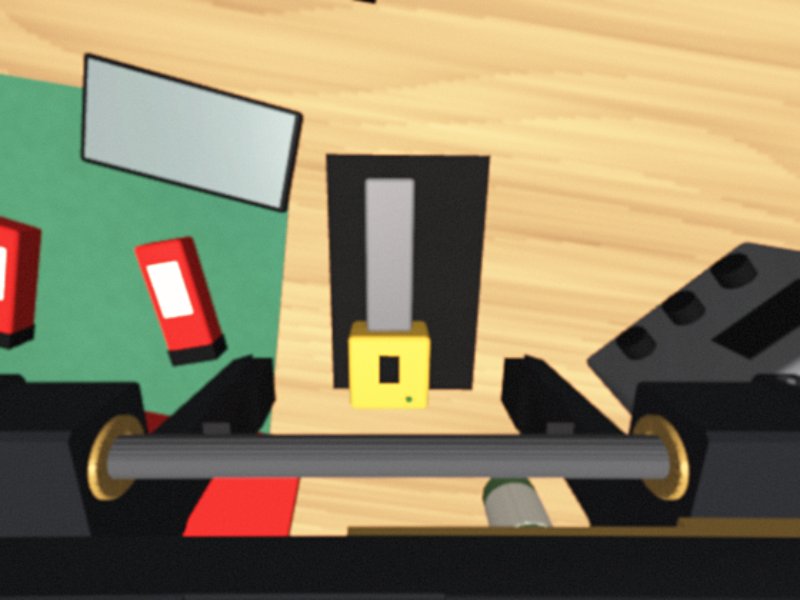

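The view is clean: handle at (390,255), head at (390,365), centred between the fingers. I descend and grip.

```bash
python3 -m pendant '[[-1,[2,1,40],[-0.2,0.4,-0.3]],[-1,[0,0,40],[0,0,0]],[-1,[0,0,40],[0,0,0]],[-1,[0,0,30],[0,0,0]],[-1,[0,0,15],[0,0,0]],[-1,[0,0,6],[0,0,0]],[-1,[0,0,0],[0,0,0]],[-1,[0,0,0],[0,0,0]]]' 30
python3 - <<'E'
from h import *
st(); go(*tgt([.4001,.3535,.026],8.9,0,-1))
E
```

```text
clock: 6.92
tool_pos: [0.3996, 0.3557, 0.0084]
eef_rot: [-0.079, 0.997, 0.001, 0.001]
contact_force: [-1.0, 0.9, 0.9]
opening: 0.996
finger_force: 0.0
t 6.92 [0.3996 0.3557 0.0084] [[-0.987, -0.158, 0.001], [-0.158, 0.987, 0.002], [-0.002, 0.002, -1.0]] op 0.996 ff 0.0 [-1.   0.9  0.9] q [-0.7   0.96 -0.18  1.97  0.61  0.26  0.33]
turn first (tool deg) [0.1 0.1 0.2] then shift in new axes (mm) [-0.2 -2.2  1.1] | shift first in present axes [-0.2 -2.2  1.1]
```

```bash
python3 -m pendant '[[-1,[0,-2,0],[0,0,0]],[1,[0,0,0],[0,0,0]],[1,[0,0,0],[0,0,0]],[1,[0,0,0],[0,0,0]],[1,[0,0,0],[0,0,0]],[1,[0,0,0],[0,0,0]],[1,[0,0,0],[0,0,0]],[1,[0,0,0],[0,0,0]]]' 35; python3 -m pendant '[[1,[0,0,0],[0,0,0]],[1,[0,0,0],[0,0,0]],[1,[0,0,-20],[0,0,0]],[1,[0,0,-40],[0,0,0]],[1,[0,0,-40],[0,0,0]],[1,[0,0,-40],[0,0,0]],[1,[0,0,0],[0,0,0]]]'
python3 - <<'E'
from h import *
st(); s=snap("wrist"); 
tp=R.from_quat(r.get_state()["eef_rot"])
i=s["hsv"]
z=r.get_state()["tool_pos"][2]
for c in blobs(hue(s,22,32,150,120),300): print("head",c[:,0].mean(0),rect(s,c,z+.011))
for n,l,yw in [("job",[.6863,.014,.088],-1)]:
    ax=R.from_euler("ZY",[yw,25],degrees=True).as_matrix()
    g=np.array(l)-ax[:,0]*(.10+.095)-ax[:,2]*.005
    p,Rt=tgt(g+ax[:,2]*.007,yw,25,-1); print(p); go(p,Rt)
E
```

```text
clock: 7.92
tool_pos: [0.3993, 0.3534, 0.0074]
eef_rot: [-0.08, 0.997, 0.0, 0.0]
contact_force: [-1.2, 0.0, -0.2]
opening: 0.383
finger_force: 35.0
clock: 8.8
tool_pos: [0.4004, 0.3543, 0.1498]
eef_rot: [-0.079, 0.997, 0.002, 0.002]
contact_force: [0.4, -0.1, -1.6]
opening: 0.381
finger_force: 35.0
t 8.80 [0.4004 0.3543 0.1498] [[-0.987, -0.158, 0.004], [-0.158, 0.987, 0.005], [-0.005, 0.004, -1.0]] op 0.381 ff 35.0 [ 0.4 -0.1 -1.6] q [-0.57  0.72 -0.39  1.92  0.48  0.58  0.45]
head [241.93584906 358.46415094] [453.1 349.1  39.3  18.7 -81.2]
head [309.1124498  354.98795181] [446.6 381.7  24.9  21.5 -81. ]
[0.50254025 0.01720754 0.15527522]
turn first (tool deg) [-2.1 25.  10. ] then shift in new axes (mm) [ -95.5 -334.2  -52.4] | shift first in present axes [ -48.5 -348.1   -7.7]
```

```bash
python3 -m pendant '[[1,[-6,-44,-5],[0,0,0]],[1,[-6,-44,-5],[0,0,0]],[1,[-6,-44,-5],[0,0,0]],[1,[-6,-44,-5],[0,0,0]],[1,[-6,-43,-5],[0,0,0]],[1,[-6,-43,-5],[0,0,0]],[1,[-6,-43,11],[0,0,0]],[1,[-6,-43,11],[0,0,0]]]'; python3 -m pendant '[[1,[0,0,0],[-0.7,8.3,3.3]],[1,[0,0,0],[-0.7,8.3,3.3]],[1,[0,0,0],[-0.7,8.4,3.4]],[1,[0,0,0],[0,0,0]],[1,[0,0,0],[0,0,0]]]'
cat > aim.py <<'E'
from h import *
import sys
L=dict(job=([.6863,.014,.088],-1),red=([.7145,.2025,.0875],-3.9),blue=([.7048,-.2468,.087],-4.2))
l,yw=L[sys.argv[1]]; hz=float(sys.argv[2]) if len(sys.argv)>2 else .0116   # grip point above TCP
ax=R.from_euler("ZY",[yw,25],degrees=True).as_matrix()
g=np.array(l)-ax[:,0]*(.10+.095)-ax[:,2]*.005
st(); go(*tgt(g-ax[:,2]*hz,yw,25,-1,grip=False))
E
python3 aim.py job
```

```text
clock: 9.85
tool_pos: [0.5011, 0.0155, 0.1533]
eef_rot: [-0.08, 0.997, 0.0, -0.001]
contact_force: [1.3, -0.5, -1.4]
opening: 0.383
finger_force: 35.0
clock: 10.48
tool_pos: [0.5005, 0.0172, 0.1542]
eef_rot: [0.008, 0.976, 0.001, -0.217]
contact_force: [-0.5, -0.2, -1.8]
opening: 0.381
finger_force: 35.0
t 10.47 [0.5005 0.0172 0.1542] [[-0.906, 0.016, -0.424], [0.015, 1.0, 0.005], [0.424, -0.002, -0.906]] op 0.381 ff 35.0 [-0.5 -0.2 -1.8] q [ 0.17  0.89 -0.51  1.61  0.3   1.18  1.12]
turn first (tool deg) [-0.1 -0.1  0. ] then shift in new axes (mm) [-1.4  0.  -1.9] | shift first in present axes [-1.4  0.  -1.9]
```

```bash
python3 -m pendant '[[1,[-1.4,0,-1.9],[0,0,0]],[1,[0,0,0],[0,0,0]],[1,[0,0,0],[0,0,0]],[1,[0,0,0],[0,0,0]],[1,[0,0,0],[0,0,0]],[1,[0,0,0],[0,0,0]],[1,[0,0,0],[0,0,0]],[1,[0,0,0],[0,0,0]]]'; python3 -m pendant '[[1,[0,0,0],[0,0,0]],[1,[0,0,0],[0,0,0]],[1,[0,0,0],[0,0,0]],[1,[0,0,0],[0,0,0]],[1,[0,0,0],[0,0,0]],[1,[0,0,0],[0,0,0]],[1,[0,0,0],[0,0,0]],[1,[0,0,0],[0,0,0]]]'
python3 - <<'E'
from h import *
a=snap("scene")["img"][190:300,190:330,::-1]; b=snap("top")["img"][130:240,215:355,::-1]
cv2.imwrite("pics/scan1.png",cv2.resize(np.vstack([a,b]),None,fx=2.7,fy=2.7,interpolation=cv2.INTER_CUBIC))
E
python3 aim.py job
```

```text
clock: 11.48
tool_pos: [0.5039, 0.0172, 0.1563]
eef_rot: [0.009, 0.976, 0.001, -0.217]
contact_force: [0.1, -0.0, -1.7]
opening: 0.386
finger_force: 35.0
clock: 12.48
tool_pos: [0.5039, 0.0171, 0.1563]
eef_rot: [0.009, 0.976, 0.001, -0.217]
contact_force: [-0.2, -0.4, -2.3]
opening: 0.381
finger_force: 35.0
t 12.57 [0.5039 0.0171 0.1563] [[-0.906, 0.018, -0.423], [0.017, 1.0, 0.006], [0.423, -0.001, -0.906]] op 0.382 ff 35.0 [ 0.4  0.6 -1.1] q [ 0.17  0.89 -0.51  1.59  0.3   1.19  1.13]
turn first (tool deg) [-0.1 -0.  -0. ] then shift in new axes (mm) [0.8 0.1 1.4] | shift first in present axes [0.8 0.1 1.4]
```

View pics/scan1.png

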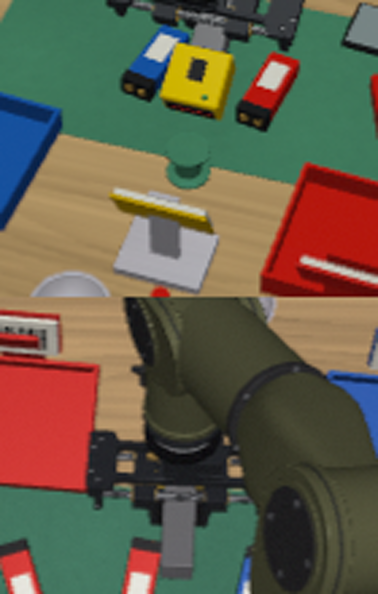

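The crop shows the head level between the fingers, facing the job label. I check its pose numerically before parking.

```bash
cat > chk.py <<'E'
from h import *
q=r.get_state(); Rt=R.from_quat(q["eef_rot"]).as_matrix()
g=q["tool_pos"]-Rt[:,2]*.0116; ax=np.c_[-Rt[:,0],Rt[:,1],-Rt[:,2]]
s=snap("scene")
C=np.array([[x,y,z] for x in (.035,.095) for y in (-.03,.03) for z in (-.015,.025)])
P=proj(s,g+C@ax.T); h=cv2.convexHull(P.astype(np.float32))
e=cv2.minAreaRect(h); M=cv2.moments(h); print("expected",np.round(e[0],1),np.round(e[1],1),round(e[2],1),M["m10"]/M["m00"],M["m01"]/M["m00"])
B=[c for c in blobs(hue(s,20,34,130,40),150) if cv2.norm(c[:,0].mean(0)-np.array(e[0]))<30]
c=cv2.convexHull(np.vstack(B)); e=cv2.minAreaRect(c.astype(np.float32)); M=cv2.moments(c); print("seen",np.round(e[0],1),np.round(e[1],1),round(e[2],1),M["m10"]/M["m00"],M["m01"]/M["m00"])
E
python3 chk.py
python3 - <<'E'
from h import *
# park: grip 10 mm behind pad centre, yaw 8.5
y=np.radians(8.5); g=np.array([.4024-.01*np.cos(y),.3667-.01*np.sin(y)])
p,Rt=tgt([*g,.15],8.5,0,-1,grip=False); print(p); go(p,Rt)
E
```

```text
expected [263.1 217.9] [26.1 25.9] 12.9 263.22622460465107 217.9613138939455
seen [263.4 218.5] [24.3 24. ] 18.4 263.12775735294116 218.99142156862743
[0.39250984 0.36522191 0.15      ]
turn first (tool deg) [  2.  -25.   -9.4] then shift in new axes (mm) [ 58.8 360.7   6.3] | shift first in present axes [104.  346.   55.1]
```

Seen and expected head positions agree within 1 px. I return the scanner to the pad.

```bash
python3 -m pendant '[[1,[0,0,-5],[0.7,-8.3,-3.1]],[1,[0,0,-5],[0.7,-8.3,-3.1]],[1,[0,0,-5],[0.6,-8.4,-3.2]],[1,[7,40,0],[0,0,0]],[1,[7,40,0],[0,0,0]],[1,[7,40,0],[0,0,0]],[1,[7,40,0],[0,0,0]],[1,[7,40,0],[0,0,0]]]'; python3 -m pendant '[[1,[7,40,0],[0,0,0]],[1,[7,40,0],[0,0,0]],[1,[7,40,10],[0,0,0]],[1,[4,40,10],[0,0,0]],[1,[0,0,0],[0,0,0]],[1,[0,0,0],[0,0,0]]]'
python3 - <<'E'
from h import *
y=np.radians(8.5); g=np.array([.4024-.01*np.cos(y),.3667-.01*np.sin(y)])
st(); go(*tgt([*g,.0085],8.5,0,-1,grip=False))
E
```

```text
clock: 13.62
tool_pos: [0.4433, 0.2109, 0.1707]
eef_rot: [-0.074, 0.997, -0.0, 0.0]
contact_force: [0.5, -0.5, -1.6]
opening: 0.384
finger_force: 35.0
clock: 14.38
tool_pos: [0.3954, 0.3633, 0.1504]
eef_rot: [-0.074, 0.997, -0.001, -0.0]
contact_force: [0.1, -0.2, -1.3]
opening: 0.381
finger_force: 35.0
t 14.38 [0.3954 0.3633 0.1504] [[-0.989, -0.148, -0.0], [-0.148, 0.989, -0.002], [0.0, -0.002, -1.0]] op 0.381 ff 35.0 [ 0.1 -0.2 -1.3] q [-0.59  0.73 -0.4   1.91  0.48  0.6   0.42]
turn first (tool deg) [-0.1 -0.   0. ] then shift in new axes (mm) [  2.6   2.4 141.9] | shift first in present axes [  2.5   2.6 141.9]
```

```bash
python3 -m pendant '[[1,[2.5,2.5,40],[0,0,0]],[1,[0,0,40],[0,0,0]],[1,[0,0,35],[0,0,0]],[1,[0,0,18],[0,0,0]],[1,[0,0,6],[0,0,0]],[1,[0,0,2.5],[0,0,0]],[1,[0,0,0],[0,0,0]],[1,[0,0,0],[0,0,0]]]'
python3 - <<'E'
from h import *
st()
E
```

```text
clock: 15.38
tool_pos: [0.393, 0.3666, 0.0098]
eef_rot: [-0.074, 0.997, 0.0, 0.001]
contact_force: [-0.3, -0.2, -1.4]
opening: 0.385
finger_force: 35.0
t 15.38 [0.393  0.3666 0.0098] [[-0.989, -0.148, 0.001], [-0.148, 0.989, 0.001], [-0.001, 0.001, -1.0]] op 0.385 ff 35.0 [-0.3 -0.2 -1.4] q [-0.72  0.96 -0.2   1.96  0.63  0.28  0.28]
```

```bash
python3 -m pendant '[[1,[0,0,2],[0,0,0]],[1,[0,0,0],[0,0,0]],[0.2,[0,0,0],[0,0,0]],[-0.2,[0,0,0],[0,0,0]],[-1,[0,0,0],[0,0,0]],[-1,[0,0,0],[0,0,0]],[-1,[0,0,0],[0,0,0]],[-1,[0,0,0],[0,0,0]]]'; python3 -m pendant '[[-1,[0,0,0],[0,0,0]],[-1,[0,0,-20],[0,0,0]],[-1,[0,0,-45],[0,0,0]],[-1,[0,0,-45],[0,0,0]],[-1,[0,0,-40],[0,0,0]],[-1,[0,0,-40],[0,0,0]]]'
python3 - <<'E'
from h import *
s=snap("wrist"); st()
for c in blobs(hue(s,22,32,150,120),300): print("head",c[:,0].mean(0),rect(s,c,.044))
i=s["hsv"]; g=(i[...,1]<40)&(i[...,2]>90)&(i[...,2]<190)
for c in blobs(g,800): print("grey",c[:,0].mean(0),rect(s,c,.034))
red=hue(s,0,6,140)|hue(s,174,179,140)
for c in blobs(red,300): print("red",c[:,0].mean(0),rect(s,c,.024))
go(*tgt([.442,.197,.18],18.7,0,-1))
E
```

```text
clock: 16.38
tool_pos: [0.3926, 0.3664, 0.007]
eef_rot: [-0.074, 0.997, 0.0, 0.0]
contact_force: [0.2, 0.2, 0.2]
opening: 0.946
finger_force: 0.0
clock: 17.12
tool_pos: [0.3925, 0.366, 0.1985]
eef_rot: [-0.074, 0.997, -0.0, 0.0]
contact_force: [0.6, 0.9, 0.3]
opening: 1.001
finger_force: 0.0
t 17.18 [0.394  0.3684 0.203 ] [[-0.989, -0.148, 0.006], [-0.148, 0.989, 0.006], [-0.006, 0.005, -1.0]] op 1.004 ff 0.0 [0.2 1.2 2.1] q [-0.55  0.65 -0.47  1.86  0.43  0.72  0.45]
head [272.79146919 252.65402844] [454.  374.8  64.7  58.8   8.6]
grey [276.23005181 325.39896373] [577.7 393.4 492.7  83.8 -81.5]
grey [534.15517241 250.24712644] [409.4 663.7  72.2  53.1 -66.1]
grey [271.81422925 177.51778656] [374.4 363.3 107.7  33.5   8.5]
grey [125.83072917 103.8203125 ] [321.1 208.6 132.3  61.2  84.6]
red [166.86934673 356.05025126] [630.7 254.8 105.1  66.6 -81.7]
red [121.1840796  208.23880597] [435.5 199.   84.5  44.   18.2]
red [ 13.38613861 196.72772277] [442.8  78.8  91.1  30.5  -6.3]
turn first (tool deg) [  0.3   0.4 -10.2] then shift in new axes (mm) [   9.5 -177.7   41.7] | shift first in present axes [ -21.8 -176.8   41. ]
```

Scanner is parked within about 2 mm of the pad's middle. On to red1.

```bash
python3 -m pendant '[[-1,[0,0,0],[0,0,-10.2]],[-1,[2,-44,10],[0,0,0]],[-1,[2,-44,10],[0,0,0]],[-1,[2,-45,10],[0,0,0]],[-1,[2,-45,10],[0,0,0]],[-1,[0,0,0],[0,0,0]],[-1,[0,0,0],[0,0,0]]]'
cat > pk.py <<'E'
from h import *
import sys
st(); s=snap("wrist")
m=(hue(s,0,6,140)|hue(s,174,179,140)) if sys.argv[1]=="red" else hue(s,100,122,140)
for c in blobs(m,300):
    x,y,w,h,a=rect(s,c,.024); k=np.radians(a)
    print(c[:,0].mean(0).round(),[x,y,w,h,a],"centre",np.round([x+6.2*np.cos(k),y+6.2*np.sin(k)],1))
    if w<95 and h<50: go(*tgt([(x+6.2*np.cos(k))/1000,(y+6.2*np.sin(k))/1000,.004],a,0,-1,grip=False))
E
python3 pk.py red
```

```text
clock: 18.05
tool_pos: [0.4421, 0.1961, 0.1572]
eef_rot: [-0.163, 0.987, 0.001, 0.0]
contact_force: [-0.5, 0.4, -0.2]
opening: 0.998
finger_force: 0.0
t 18.05 [0.4421 0.1961 0.1572] [[-0.947, -0.322, 0.0], [-0.322, 0.947, 0.001], [-0.001, 0.001, -1.0]] op 0.998 ff 0.0 [-0.5  0.4 -0.2] q [-0.21  0.68 -0.48  2.06  0.59  0.54  0.78]
[232. 353.] [np.float64(629.2), np.float64(210.1), np.float64(220.3), np.float64(58.2), np.float64(-71.3)] centre [631.2 204.2]
[226. 295.] [np.float64(546.2), np.float64(181.9), np.float64(110.2), np.float64(39.1), np.float64(-71.3)] centre [548.2 176. ]
[272. 197.] [np.float64(436.4), np.float64(194.4), np.float64(83.1), np.float64(35.1), np.float64(18.8)] centre [442.3 196.4]
turn first (tool deg) [0.1 0.1 0. ] then shift in new axes (mm) [-1.000e-01 -5.000e-01  1.533e+02] | shift first in present axes [ 1.000e-01 -7.000e-01  1.533e+02]
[140. 159.] [np.float64(441.8), np.float64(63.4), np.float64(85.9), np.float64(39.3), np.float64(-9.4)] centre [447.9  62.4]
turn first (tool deg) [ 0.1  0.  28.2] then shift in new axes (mm) [ -27.8 -131.7  153.3] | shift first in present axes [  38.  -129.4  153.1]
```

```bash
python3 -m pendant '[[-1,[0,0,45],[0,0,0]],[-1,[0,0,45],[0,0,0]],[-1,[0,0,38],[0,0,0]],[-1,[0,0,18],[0,0,0]],[-1,[0,0,7],[0,0,0]],[1,[0,0,0],[0,0,0]],[1,[0,0,0],[0,0,0]],[1,[0,0,0],[0,0,0]]]' 30;  python3 -m pendant '[[1,[0,0,0],[0,0,0]],[1,[0,0,0],[0,0,0]],[1,[0,0,0],[0,0,0]],[1,[0,0,0],[0,0,0]],[1,[0,0,-20],[0,0,0]],[1,[0,0,-40],[0,0,0]],[1,[0,0,-40],[0,0,0]],[1,[0,0,0],[0,0,0]]]'
python3 - <<'E'
from h import *
st(); go(*tgt([.627,.241,.10],-4,0,-1,grip=False))
E
```

```text
clock: 19.1
tool_pos: [0.4427, 0.1954, 0.0048]
eef_rot: [-0.163, 0.987, 0.0, 0.001]
contact_force: [-0.9, -1.5, 0.1]
opening: 0.682
finger_force: 0.0
clock: 20.1
tool_pos: [0.4435, 0.1956, 0.1061]
eef_rot: [-0.162, 0.987, 0.001, 0.002]
contact_force: [0.2, -0.9, -1.8]
opening: 0.4
finger_force: 30.0
t 20.10 [0.4435 0.1956 0.1061] [[-0.947, -0.32, 0.004], [-0.32, 0.947, 0.003], [-0.004, 0.001, -1.0]] op 0.400 ff 30.0 [ 0.2 -0.9 -1.8] q [-0.26  0.76 -0.4   2.09  0.72  0.42  0.66]
turn first (tool deg) [ 0.1  0.2 22.7] then shift in new axes (mm) [-179.9   58.1    6.1] | shift first in present axes [-188.4  -15.8    6.9]
```

```bash
python3 -m pendant '[[1,[0,0,0],[0,0.1,7.6]],[1,[0,0,0],[0,0.1,7.6]],[1,[0,0,0],[0,0,7.5]],[1,[-45,15,0],[0,0,0]],[1,[-45,15,0],[0,0,0]],[1,[-45,14,0],[0,0,0]],[1,[-45,14,0],[0,0,0]],[1,[0,0,0],[0,0,0]]]';  python3 -m pendant '[[1,[0,0,30],[0,0,0]],[1,[0,0,30],[0,0,0]],[1,[0,0,18],[0,0,0]],[1,[0,0,10],[0,0,0]],[1,[0,0,0],[0,0,0]]]'
python3 - <<'E'
from h import *
st(); go(*tgt([.627,.241,.010],-4,0,-1,grip=False))
E
```

```text
clock: 21.1
tool_pos: [0.6285, 0.2403, 0.1013]
eef_rot: [0.036, 0.999, -0.001, -0.001]
contact_force: [0.4, -0.1, -1.1]
opening: 0.406
finger_force: 30.0
clock: 21.72
tool_pos: [0.625, 0.2406, 0.015]
eef_rot: [0.034, 0.999, -0.001, -0.002]
contact_force: [-0.5, 0.3, -1.2]
opening: 0.408
finger_force: 30.0
t 21.73 [0.625  0.2406 0.015 ] [[-0.998, 0.069, -0.004], [0.069, 0.998, -0.001], [0.004, -0.001, -1.0]] op 0.408 ff 30.0 [-0.5  0.3 -1.2] q [-0.24  1.06 -0.38  1.53  0.55  0.67  0.61]
turn first (tool deg) [-0.1 -0.2  0.1] then shift in new axes (mm) [-1.9  0.6  5. ] | shift first in present axes [-2.   0.6  5. ]
```

```bash
python3 -m pendant '[[1,[0,0,4.5],[0,0,0]],[1,[0,0,0],[0,0,0]],[-0.15,[0,0,0],[0,0,0]],[-0.15,[0,0,0],[0,0,0]],[-0.15,[0,0,0],[0,0,0]],[-0.15,[0,0,-15],[0,0,0]],[-0.15,[0,0,-35],[0,0,0]],[-0.6,[0,0,-45],[0,0,0]]]'; python3 -m pendant '[[-1,[0,0,-45],[0,0,0]],[-1,[0,0,0],[0,0,0]]]'
python3 - <<'E'
from h import *
st(); go(*tgt([.4478,.0615,.16],-9.3,0,-1,grip=False))
E
```

```text
clock: 22.72
tool_pos: [0.6253, 0.2405, 0.1071]
eef_rot: [0.034, 0.999, -0.001, -0.002]
contact_force: [1.0, -0.0, 0.8]
opening: 0.669
finger_force: 0.0
clock: 22.98
tool_pos: [0.6285, 0.2424, 0.1563]
eef_rot: [0.035, 0.999, 0.002, 0.002]
contact_force: [-0.3, -0.1, -1.5]
opening: 0.893
finger_force: 0.0
t 22.98 [0.6285 0.2424 0.1563] [[-0.998, 0.069, 0.005], [0.069, 0.998, 0.004], [-0.005, 0.004, -1.0]] op 0.893 ff 0.0 [-0.3 -0.1 -1.5] q [-0.2   0.88 -0.47  1.48  0.46  0.89  0.69]
turn first (tool deg) [0.3 0.2 5.3] then shift in new axes (mm) [ 149.1 -207.7   -3.7] | shift first in present axes [ 167.6 -193.    -5.3]
```

```bash
python3 -m pendant '[[-1,[0,0,0],[0.2,0.2,5.3]],[-1,[30,-42,0],[0,0,0]],[-1,[30,-42,0],[0,0,0]],[-1,[30,-42,0],[0,0,0]],[-1,[30,-42,0],[0,0,0]],[-1,[29,-40,0],[0,0,0]],[-1,[0,0,0],[0,0,0]],[-1,[0,0,0],[0,0,0]]]'; python3 pk.py red
```

```text
clock: 23.98
tool_pos: [0.4461, 0.06, 0.153]
eef_rot: [0.081, 0.997, -0.002, -0.003]
contact_force: [-0.3, 0.6, -0.5]
opening: 1.003
finger_force: 0.0
t 23.98 [0.4461 0.06   0.153 ] [[-0.987, 0.161, -0.006], [0.161, 0.987, -0.003], [0.006, -0.004, -1.0]] op 1.003 ff 0.0 [-0.3  0.6 -0.5] q [ 0.01  0.65 -0.39  2.15  0.56  0.45  0.59]
[376. 353.] [np.float64(634.3), np.float64(153.3), np.float64(81.1), np.float64(46.5), np.float64(81.2)] centre [635.2 159.4]
turn first (tool deg) [  0.1  -0.4 -90.4] then shift in new axes (mm) [-126.6 -171.3  149. ] | shift first in present axes [-171.2  128.3  147.7]
[351. 294.] [np.float64(554.5), np.float64(131.1), np.float64(29.1), np.float64(21.5), np.float64(-5.3)] centre [560.7 130.5]
turn first (tool deg) [-0.2 -0.3 -3.9] then shift in new axes (mm) [-107.2   80.2  149. ] | shift first in present axes [-102.2   87.9  148.2]
[430. 284.] [np.float64(561.3), np.float64(205.6), np.float64(38.2), np.float64(36.1), np.float64(83.2)] centre [562.  211.8]
turn first (tool deg) [  0.1  -0.4 -92.4] then shift in new axes (mm) [-163.8  -96.8  149. ] | shift first in present axes [-90.5 168.3 148. ]
[235. 194.] [np.float64(430.0), np.float64(25.9), np.float64(83.5), np.float64(35.9), np.float64(-9.4)] centre [436.1  24.9]
turn first (tool deg) [-0.2 -0.3  0.2] then shift in new axes (mm) [  4.5 -36.9 149. ] | shift first in present axes [  3.8 -36.4 149.1]
```

Red2 has been knocked about 4 cm aside, so I follow it.

```bash
python3 -m pendant '[[-1,[4,-37,30],[0,-0.3,0]],[-1,[0,0,0],[0,0,0]],[-1,[0,0,0],[0,0,0]]]'; python3 pk.py red | tail -2; python3 pk.py blue | tail -2
```

```text
clock: 24.4
tool_pos: [0.4365, 0.0248, 0.1231]
eef_rot: [0.08, 0.997, -0.002, -0.0]
contact_force: [1.0, 0.1, 0.2]
opening: 1.0
finger_force: 0.0
[271. 205.] [np.float64(429.6), np.float64(25.1), np.float64(84.3), np.float64(35.0), np.float64(-9.5)] centre [435.7  24.1]
turn first (tool deg) [-0.2  0.   0.3] then shift in new axes (mm) [  0.7  -1.1 119.3] | shift first in present axes [  0.8  -0.7 119.3]
[170. 221.] [np.float64(430.5), np.float64(-67.2), np.float64(79.5), np.float64(39.8), np.float64(-11.7)] centre [436.6 -68.5]
turn first (tool deg) [-0.2  0.   2.5] then shift in new axes (mm) [-19.  -91.5 119.4] | shift first in present axes [-14.9 -91.9 119.7]
```

```bash
python3 -m pendant '[[-0.6,[1,-1,35],[0,0,0]],[-0.6,[0,0,40],[0,0,0]],[-0.6,[0,0,25],[0,0,0]],[-0.6,[0,0,14],[0,0,0]],[-0.6,[0,0,5],[0,0,0]],[1,[0,0,0],[0,0,0]],[1,[0,0,0],[0,0,0]],[1,[0,0,0],[0,0,0]]]' 30;  python3 -m pendant '[[1,[0,0,0],[0,0,0]],[1,[0,0,0],[0,0,0]],[1,[0,0,0],[0,0,0]],[1,[0,0,0],[0,0,0]],[1,[0,0,-20],[0,0,0]],[1,[0,0,-40],[0,0,0]],[1,[0,0,-40],[0,0,0]],[1,[0,0,0],[0,0,0]]]'
python3 - <<'E'
from h import *
st(); go(*tgt([.622,.1755,.10],-4,0,-1,grip=False))
E
```

```text
clock: 25.5
tool_pos: [0.4356, 0.0212, 0.026]
eef_rot: [0.081, 0.997, -0.004, -0.004]
contact_force: [0.1, -1.0, -0.3]
opening: 0.484
finger_force: 0.0
clock: 26.5
tool_pos: [0.4407, 0.0213, 0.1165]
eef_rot: [0.082, 0.997, -0.004, 0.004]
contact_force: [0.9, 0.2, -0.1]
opening: 0.004
finger_force: 0.0
t 26.50 [0.4407 0.0213 0.1165] [[-0.986, 0.164, 0.007], [0.164, 0.986, -0.009], [-0.009, -0.008, -1.0]] op 0.004 ff 0.0 [ 0.9  0.2 -0.1] q [ 0.14  0.73 -0.48  2.21  0.92  0.41  0.3 ]
turn first (tool deg) [-0.5  0.5 -5.4] then shift in new axes (mm) [-170.1  166.5   16.5] | shift first in present axes [-153.4  182.    16.5]
```

The descent fell short (z 26 mm) and the fingers closed above the pack. I reopen, look again and go down slower.

```bash
python3 -m pendant '[[-0.6,[0,0,0],[-0.4,0.4,0]],[-0.6,[0,0,0],[0,0,0]],[-0.6,[0,0,0],[0,0,0]],[-0.6,[0,0,0],[0,0,0]],[-0.6,[0,0,0],[0,0,0]],[-0.6,[0,0,0],[0,0,0]]]'; python3 pk.py red | tail -2
```

```text
clock: 27.25
tool_pos: [0.4394, 0.0212, 0.1145]
eef_rot: [0.081, 0.997, -0.002, -0.001]
contact_force: [0.2, -0.1, 0.1]
opening: 0.66
finger_force: 0.0
[275. 203.] [np.float64(429.5), np.float64(25.2), np.float64(83.6), np.float64(35.0), np.float64(-9.5)] centre [435.6  24.2]
turn first (tool deg) [-0.2 -0.1  0.2] then shift in new axes (mm) [  4.3   2.4 110.5] | shift first in present axes [  4.    2.7 110.6]
```

```bash
python3 -m pendant '[[-0.6,[-3,2.5,10],[0,0,0]],[-0.6,[0,0,15],[0,0,0]],[-0.6,[0,0,15],[0,0,0]],[-0.6,[0,0,15],[0,0,0]],[-0.6,[0,0,15],[0,0,0]],[-0.6,[0,0,15],[0,0,0]],[-0.6,[0,0,12],[0,0,0]],[-0.6,[0,0,0],[0,0,0]]]' 30
python3 - <<'E'
from h import *
st(); go(*tgt([.443,.0235,.004],-9.5,0,-1,grip=False))
E
```

```text
clock: 28.3
tool_pos: [0.4418, 0.0229, 0.018]
eef_rot: [0.08, 0.997, -0.002, -0.003]
contact_force: [0.2, -1.0, 0.3]
opening: 0.799
finger_force: 0.0
t 28.30 [0.4418 0.0229 0.018 ] [[-0.987, 0.16, -0.006], [0.16, 0.987, -0.003], [0.005, -0.004, -1.0]] op 0.799 ff 0.0 [ 0.2 -1.   0.3] q [-0.08  0.92 -0.12  2.24  1.59  0.1  -0.33]
turn first (tool deg) [-0.2 -0.3  0.3] then shift in new axes (mm) [-1.1  0.8 14. ] | shift first in present axes [-1.2  0.8 14. ]
```

```bash
python3 -m pendant '[[-0.6,[0,0,0],[0,3,0]],[-0.6,[0,0,0],[0,3,0]],[-0.6,[-1,0.8,5],[0,0,0]],[-0.6,[0,0,5],[0,0,0]],[-0.6,[0,0,3],[0,0,0]],[-0.6,[0,0,0],[0,0,0]]]' 30
python3 - <<'E'
from h import *
st(); go(*tgt([.443,.0235,.004],-9.5,6,-1,grip=False))
E
```

```text
clock: 29.05
tool_pos: [0.4467, 0.0216, 0.0043]
eef_rot: [0.082, 0.996, -0.001, -0.036]
contact_force: [0.1, -0.1, -0.0]
opening: 0.798
finger_force: 0.0
t 29.05 [0.4467 0.0216 0.0043] [[-0.984, 0.162, -0.073], [0.162, 0.987, 0.003], [0.072, -0.009, -0.997]] op 0.798 ff 0.0 [ 0.1 -0.1 -0. ] q [ 0.05  0.96 -0.31  2.15  1.1   0.27  0.17]
turn first (tool deg) [-0.5  1.9  0.1] then shift in new axes (mm) [3.9 1.2 0.7] | shift first in present axes [3.9 1.3 0.5]
```

```bash
python3 -m pendant '[[-0.6,[4,1,0],[0,0,0]],[1,[0,0,0],[0,0,0]],[1,[0,0,0],[0,0,0]],[1,[0,0,0],[0,0,0]],[1,[0,0,0],[0,0,0]],[1,[0,0,0],[0,0,0]],[1,[0,0,0],[0,0,0]],[1,[0,0,0],[0,0,0]]]' 30;  python3 -m pendant '[[1,[0,0,-10],[0,0,0]],[1,[0,0,-20],[0,0,0]],[1,[-5,0,-35],[0,0,0]],[1,[-10,0,-35],[0,0,0]],[1,[0,0,0],[0,0,0]]]'
python3 - <<'E'
from h import *
st(); go(*tgt([.622,.1755,.10],-4,0,-1,grip=False))
E
```

```text
clock: 30.05
tool_pos: [0.4436, 0.023, 0.0048]
eef_rot: [0.082, 0.996, -0.001, -0.036]
contact_force: [0.5, -0.1, 1.2]
opening: 0.406
finger_force: 30.0
clock: 30.68
tool_pos: [0.4674, 0.0202, 0.1049]
eef_rot: [0.083, 0.996, -0.0, -0.034]
contact_force: [-0.3, -0.0, -1.5]
opening: 0.405
finger_force: 30.0
t 30.68 [0.4674 0.0202 0.1049] [[-0.984, 0.166, -0.067], [0.166, 0.986, 0.005], [0.067, -0.006, -0.998]] op 0.405 ff 30.0 [-0.3 -0.  -1.5] q [ 0.23  0.81 -0.61  2.07  0.8   0.58  0.46]
turn first (tool deg) [-0.1 -3.9 -5.5] then shift in new axes (mm) [-143.4  165.7    4.9] | shift first in present axes [-126.7  178.7   -4.7]
```

```bash
python3 -m pendant '[[1,[0,0,0],[0,0,-5.5]],[1,[-30,33,-2],[0,0,0]],[1,[-30,33,-2],[0,0,0]],[1,[-30,33,-2],[0,0,0]],[1,[-30,33,-2],[0,0,0]],[1,[-27,33,-2],[0,0,0]],[1,[0,0,0],[0,0,0]]]'
python3 - <<'E'
from h import *
st(); go(*tgt([.628,.1755,.013],-4,4,-1,grip=False))
E
```

```text
clock: 31.55
tool_pos: [0.6237, 0.1782, 0.1006]
eef_rot: [0.033, 0.999, 0.002, -0.036]
contact_force: [0.3, -0.4, -2.2]
opening: 0.406
finger_force: 30.0
t 31.55 [0.6237 0.1782 0.1006] [[-0.995, 0.066, -0.072], [0.066, 0.998, 0.006], [0.073, 0.001, -0.997]] op 0.406 ff 30.0 [ 0.3 -0.4 -2.2] q [ 0.    1.   -0.69  1.5   0.67  0.95  0.62]
turn first (tool deg) [ 0.  -0.2  0.2] then shift in new axes (mm) [-10.6  -2.4  87.1] | shift first in present axes [-10.8  -2.5  87.1]
```

```bash
python3 -m pendant '[[1,[-10,-2.5,30],[0,0,0]],[1,[0,0,30],[0,0,0]],[1,[0,0,18],[0,0,0]],[1,[0,0,9],[0,0,0]],[1,[0,0,2],[0,0,0]],[1,[0,0,0],[0,0,0]]]';python3 - <<'E'
from h import *
st()
E
```

```text
clock: 32.3
tool_pos: [0.6276, 0.1721, 0.0139]
eef_rot: [0.034, 0.999, 0.001, -0.035]
contact_force: [0.7, 0.1, -1.5]
opening: 0.407
finger_force: 30.0
t 32.30 [0.6276 0.1721 0.0139] [[-0.995, 0.069, -0.071], [0.069, 0.998, 0.005], [0.071, -0.0, -0.997]] op 0.407 ff 30.0 [ 0.7  0.1 -1.5] q [-0.01  1.11 -0.63  1.51  0.75  0.83  0.58]
```

Lower, release and rise; then go on to the blue pack.

```bash
python3 -m pendant '[[1,[0,1,3],[0,0,0]],[1,[0,0,0],[0,0,0]],[-0.15,[0,0,0],[0,0,0]],[-0.15,[0,0,0],[0,0,0]],[-0.15,[0,0,0],[0,0,0]],[-0.15,[0,0,-15],[0,0,0]],[-0.15,[0,0,-35],[0,0,0]],[-0.6,[0,0,-45],[0,0,0]]]'; python3 -m pendant '[[-1,[0,0,-45],[0,0,0]],[-1,[0,0,0],[0,0,0]]]'
python3 - <<'E'
from h import *
s=snap("top"); 
for c in blobs(hue(s,105,120,140),60): print(c[:,0].mean(0).round(),rect(s,c,.024))
st(); go(*tgt([.443,-.0705,.16],-11.2,0,-1,grip=False))
E
```

```text
clock: 33.3
tool_pos: [0.6335, 0.1723, 0.1062]
eef_rot: [0.034, 0.999, 0.001, -0.037]
contact_force: [0.2, 1.1, 0.6]
opening: 0.662
finger_force: 0.0
clock: 33.55
tool_pos: [0.6396, 0.1741, 0.1551]
eef_rot: [0.035, 0.999, 0.003, -0.032]
contact_force: [0.3, 0.4, -0.0]
opening: 0.89
finger_force: 0.0
[365. 177.] [ 633.1 -240.2  181.3  179.5   -2.4]
[188.  97.] [888.6 311.1 215.  150.8 -88.5]
t 33.60 [0.6382 0.173  0.1525] [[-0.995, 0.069, -0.068], [0.069, 0.998, 0.006], [0.068, 0.001, -0.998]] op 0.937 ff 0.0 [ 0.2  0.4 -0. ] q [ 0.02  0.95 -0.72  1.44  0.62  1.06  0.68]
turn first (tool deg) [-0.2 -3.9  7.2] then shift in new axes (mm) [ 144.2 -276.8   -7.5] | shift first in present axes [ 178.1 -256.3    4.4]
```

```bash
python3 -m pendant '[[-1,[0,0,0],[0,0,7.2]],[-1,[20,-40,1],[0,0,0]],[-1,[20,-40,1],[0,0,0]],[-1,[20,-40,1],[0,0,0]],[-1,[21,-40,2],[0,0,0]],[-1,[21,-39,2],[0,0,0]],[-1,[21,-39,2],[0,0,0]],[-1,[21,-39,2],[0,0,0]]]'; python3 -m pendant '[[-1,[0,0,0],[0,0,0]],[-1,[0,0,0],[0,0,0]]]'; sed -i 's/a,0,-1,grip/a,5,-1,grip/' pk.py; python3 pk.py blue
```

```text
clock: 34.6
tool_pos: [0.44, -0.0728, 0.1513]
eef_rot: [0.097, 0.995, -0.002, -0.037]
contact_force: [-0.3, -0.3, -0.8]
opening: 1.0
finger_force: 0.0
clock: 34.85
tool_pos: [0.4422, -0.0711, 0.1517]
eef_rot: [0.097, 0.995, -0.001, -0.036]
contact_force: [0.4, 0.4, -0.5]
opening: 0.999
finger_force: 0.0
t 34.85 [ 0.4422 -0.0711  0.1517] [[-0.979, 0.193, -0.072], [0.193, 0.981, 0.005], [0.071, -0.009, -0.997]] op 0.999 ff 0.0 [ 0.4  0.4 -0.5] q [ 0.48  0.72 -0.69  2.09  0.72  0.67  0.67]
[185. 357.] [np.float64(578.2), np.float64(-201.8), np.float64(122.1), np.float64(50.2), np.float64(79.1)] centre [ 579.4 -195.7]
[271. 206.] [np.float64(434.6), np.float64(-70.9), np.float64(83.4), np.float64(34.8), np.float64(-11.8)] centre [440.7 -72.2]
turn first (tool deg) [-0.5  0.9  0.7] then shift in new axes (mm) [-11.2  -2.  147.4] | shift first in present axes [ -8.8  -0.7 147.5]
```

```bash
python3 -m pendant '[[-1,[-11,-2,25],[-0.5,0.5,0.7]],[-1,[0,0,25],[0,0,0]],[-1,[0,0,25],[0,0,0]],[-1,[0,0,25],[0,0,0]],[-1,[0,0,20],[0,0,0]],[-1,[0,0,15],[0,0,0]],[-1,[0,0,10],[0,0,0]],[-1,[0,0,0],[0,0,0]]]' 30
python3 - <<'E'
from h import *
st(); go(*tgt([.4407,-.0722,.004],-11.8,5,-1,grip=False))
E
```

```text
clock: 35.9
tool_pos: [0.4413, -0.0731, 0.006]
eef_rot: [0.103, 0.994, 0.003, -0.04]
contact_force: [-1.0, -0.3, -0.4]
opening: 0.996
finger_force: 0.0
t 35.90 [ 0.4413 -0.0731  0.006 ] [[-0.976, 0.204, -0.079], [0.204, 0.979, 0.014], [0.081, -0.002, -0.997]] op 0.996 ff 0.0 [-1.  -0.3 -0.4] q [ 0.29  0.96 -0.36  2.14  1.09  0.32  0.34]
turn first (tool deg) [-0.1  0.4  0. ] then shift in new axes (mm) [0.6 0.7 2.1] | shift first in present axes [0.6 0.7 2.1]
```

```bash
python3 -m pendant '[[-1,[0,0,2],[0,0,0]],[1,[0,0,0],[0,0,0]],[1,[0,0,0],[0,0,0]],[1,[0,0,0],[0,0,0]],[1,[0,0,0],[0,0,0]],[1,[0,0,0],[0,0,0]],[1,[0,0,0],[0,0,0]],[1,[0,0,0],[0,0,0]]]' 30;  python3 -m pendant '[[1,[0,0,-10],[0,0,0]],[1,[0,0,-20],[0,0,0]],[1,[-5,0,-35],[0,0,0]],[1,[-10,0,-35],[0,0,0]],[1,[0,0,0],[0,0,0]]]'
python3 - <<'E'
from h import *
st(); go(*tgt([.617,-.24,.10],-4,5,-1,grip=False))
E
```

```text
clock: 36.9
tool_pos: [0.441, -0.0737, 0.0046]
eef_rot: [0.103, 0.994, 0.003, -0.04]
contact_force: [0.5, 0.2, 0.5]
opening: 0.407
finger_force: 30.0
clock: 37.52
tool_pos: [0.4655, -0.0786, 0.1052]
eef_rot: [0.104, 0.994, 0.004, -0.037]
contact_force: [-0.1, 0.2, -0.9]
opening: 0.408
finger_force: 30.0
t 37.52 [ 0.4655 -0.0786  0.1052] [[-0.976, 0.207, -0.073], [0.207, 0.978, 0.015], [0.075, -0.001, -0.997]] op 0.408 ff 30.0 [-0.1  0.2 -0.9] q [ 0.45  0.82 -0.62  2.05  0.8   0.62  0.63]
turn first (tool deg) [ 0.6  0.7 -7.9] then shift in new axes (mm) [-162.2 -150.4   -8.9] | shift first in present axes [-181.5 -126.5   -8.3]
```

```bash
python3 -m pendant '[[1,[0,0,0],[0.6,0.3,-7.9]],[1,[-33,-30,-2],[0,0,0]],[1,[-33,-30,-2],[0,0,0]],[1,[-33,-30,-2],[0,0,0]],[1,[-33,-30,-2],[0,0,0]],[1,[-31,-30,-1],[0,0,0]],[1,[0,0,0],[0,0,0]],[1,[0,0,0],[0,0,0]]]'
python3 - <<'E'
from h import *
st(); go(*tgt([.617,-.24,.010],-4,5,-1,grip=False))
E
```

```text
clock: 38.52
tool_pos: [0.6143, -0.238, 0.097]
eef_rot: [0.034, 0.998, 0.001, -0.044]
contact_force: [-0.4, -0.3, -1.2]
opening: 0.406
finger_force: 30.0
t 38.52 [ 0.6143 -0.238   0.097 ] [[-0.994, 0.067, -0.088], [0.067, 0.998, 0.006], [0.089, -0.0, -0.996]] op 0.406 ff 30.0 [-0.4 -0.3 -1.2] q [ 0.63  1.03 -0.71  1.45  0.72  1.03  1.23]
turn first (tool deg) [-0.  -0.1  0.1] then shift in new axes (mm) [-10.4  -1.8  86.4] | shift first in present axes [-10.5  -1.8  86.4]
```

```bash
python3 -m pendant '[[1,[-10,-2,30],[0,0,0]],[1,[0,0,30],[0,0,0]],[1,[0,0,16],[0,0,0]],[1,[0,0,8],[0,0,0]],[1,[0,0,2],[0,0,0]],[1,[0,0,0],[0,0,0]]]';python3 -m pendant '[[-0.15,[0,0,0],[0,0,0]],[-0.15,[0,0,0],[0,0,0]],[-0.15,[0,0,0],[0,0,0]],[-0.15,[0,0,-15],[0,0,0]],[-0.15,[0,0,-35],[0,0,0]],[-0.6,[0,0,-45],[0,0,0]],[-1,[0,0,-60],[0,0,0]],[-1,[0,0,0],[0,0,0]]]'
python3 - <<'E'
from h import *
st()
a=snap("top")["img"]; cv2.imwrite("pics/top2.png",cv2.resize(a[110:300,140:420,::-1],None,fx=2.8,fy=2.8,interpolation=cv2.INTER_CUBIC))
go(*tgt([.3944,.366,.2],8.5,0,-1,grip=False))
E
```

```text
clock: 39.28
tool_pos: [0.619, -0.2414, 0.0125]
eef_rot: [0.034, 0.999, 0.001, -0.042]
contact_force: [0.1, 0.3, -0.9]
opening: 0.403
finger_force: 30.0
clock: 40.28
tool_pos: [0.6357, -0.2417, 0.1729]
eef_rot: [0.035, 0.999, 0.0, -0.037]
contact_force: [0.5, -1.3, -0.3]
opening: 0.889
finger_force: 0.0
t 40.27 [ 0.6357 -0.2417  0.1729] [[-0.995, 0.069, -0.074], [0.069, 0.998, 0.003], [0.074, -0.002, -0.997]] op 0.889 ff 0.0 [ 0.5 -1.3 -0.3] q [ 0.63  0.96 -0.75  1.34  0.66  1.17  1.29]
turn first (tool deg) [  0.4  -4.5 -12.4] then shift in new axes (mm) [146.6 636.7 -30.2] | shift first in present axes [281.9 590.1  -8.9]
```

View pics/top2.png

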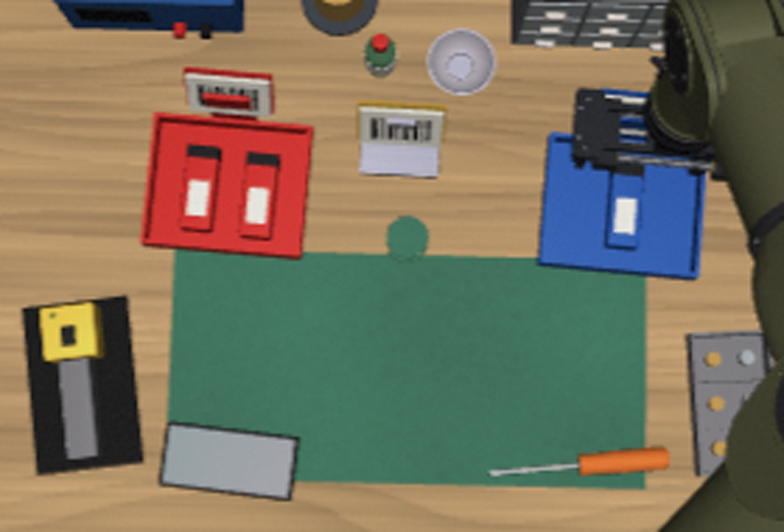

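The view shows both red packs in the red tray at (200,190) and (260,195), and the blue pack in the blue tray at (625,210). The scanner is on its pad at (75,380). I fetch the scanner for the tray labels.

```bash
python3 -m pendant '[[-1,[0,0,-15],[0.2,-2.2,-6.2]],[-1,[0,0,-15],[0.2,-2.3,-6.2]],[-1,[11,49,0],[0,0,0]],[-1,[11,49,0],[0,0,0]],[-1,[11,49,0],[0,0,0]],[-1,[11,49,0],[0,0,0]],[-1,[11,49,0],[0,0,0]],[-1,[11,49,0],[0,0,0]]]'; python3 -m pendant '[[-1,[11,49,0],[0,0,0]],[-1,[11,49,0],[0,0,0]],[-1,[11,49,0],[0,0,0]],[-1,[12,49,0],[0,0,0]],[-1,[12,49,10],[0,0,0]],[-1,[12,49,10],[0,0,0]],[-1,[12,49,10],[0,0,0]],[-1,[0,0,0],[0,0,0]]]'; python3 -m pendant '[[-1,[0,0,0],[0,0,0]]]'
python3 - <<'E'
from h import *
st(); s=snap("wrist")
i=s["hsv"]; g=(i[...,1]<40)&(i[...,2]>90)&(i[...,2]<190)
for c in blobs(g,800): print("grey",c[:,0].mean(0),rect(s,c,.034))
go(*tgt([.3942,.3662,.0075],8.5,0,-1,grip=False))
E
```

```text
clock: 41.32
tool_pos: [0.5235, 0.0397, 0.1964]
eef_rot: [-0.074, 0.997, 0.001, -0.004]
contact_force: [1.0, 1.2, -0.4]
opening: 1.0
finger_force: 0.0
clock: 42.32
tool_pos: [0.3906, 0.3701, 0.1676]
eef_rot: [-0.078, 0.997, 0.002, -0.005]
contact_force: [0.4, -1.3, 0.0]
opening: 0.999
finger_force: 0.0
clock: 42.45
tool_pos: [0.3941, 0.3648, 0.1676]
eef_rot: [-0.074, 0.997, -0.001, -0.004]
contact_force: [-0.1, 0.4, -0.8]
opening: 0.999
finger_force: 0.0
t 42.45 [0.3941 0.3648 0.1676] [[-0.989, -0.147, -0.008], [-0.147, 0.989, -0.002], [0.008, -0.0, -1.0]] op 0.999 ff 0.0 [-0.1  0.4 -0.8] q [-0.4   0.77 -0.73  1.88  0.71  0.78  0.19]
grey [269.74597701 322.14942529] [528.9 384.2 442.1  28.7 -81.5]
grey [273.3465704  181.91696751] [373.8 363.2 107.5  33.3   8.5]
grey [112.87735849 101.38207547] [321.3 210.2 130.4  60.3  84.5]
turn first (tool deg) [-0.  -0.4 -0.1] then shift in new axes (mm) [  0.2   2.  160.2] | shift first in present axes [ -1.    2.1 160.2]
```

```bash
python3 -m pendant '[[-1,[0.5,1.5,40],[0,-0.4,0]],[-1,[0,0,40],[0,0,0]],[-1,[0,0,40],[0,0,0]],[-1,[0,0,25],[0,0,0]],[-1,[0,0,10],[0,0,0]],[-1,[0,0,5],[0,0,0]],[-1,[0,0,0],[0,0,0]]]' 35
python3 - <<'E'
from h import *
st(); go(*tgt([.3938,.3662,.0075],8.5,0,-1,grip=False))
E
```

```text
clock: 43.38
tool_pos: [0.3937, 0.3677, 0.0088]
eef_rot: [-0.073, 0.997, 0.001, 0.0]
contact_force: [0.7, -0.4, -0.4]
opening: 1.001
finger_force: 0.0
t 43.38 [0.3937 0.3677 0.0088] [[-0.989, -0.146, 0.001], [-0.146, 0.989, 0.002], [-0.001, 0.002, -1.0]] op 1.001 ff 0.0 [ 0.7 -0.4 -0.4] q [-0.56  0.99 -0.47  1.95  1.03  0.46 -0.09]
turn first (tool deg) [ 0.1  0.1 -0.1] then shift in new axes (mm) [ 0.2 -1.5  1.3] | shift first in present axes [ 0.2 -1.5  1.3]
```

```bash
python3 -m pendant '[[-1,[0,-1.5,1.3],[0,0,0]],[1,[0,0,0],[0,0,0]],[1,[0,0,0],[0,0,0]],[1,[0,0,0],[0,0,0]],[1,[0,0,0],[0,0,0]],[1,[0,0,0],[0,0,0]],[1,[0,0,0],[0,0,0]],[1,[0,0,0],[0,0,0]]]' 35; python3 -m pendant '[[1,[0,0,0],[0,0,0]],[1,[0,0,-20],[0,0,0]],[1,[0,0,-40],[0,0,0]],[1,[0,0,-40],[0,0,0]],[1,[0,0,-40],[0,0,0]],[1,[0,0,0],[0,0,0]]]'; python3 aim.py red
```

```text
clock: 44.38
tool_pos: [0.3934, 0.3664, 0.007]
eef_rot: [-0.074, 0.997, 0.001, 0.0]
contact_force: [0.8, 0.3, -0.2]
opening: 0.384
finger_force: 35.0
clock: 45.12
tool_pos: [0.3943, 0.3674, 0.1493]
eef_rot: [-0.074, 0.997, 0.003, 0.002]
contact_force: [0.5, 0.0, -0.9]
opening: 0.384
finger_force: 35.0
t 45.12 [0.3943 0.3674 0.1493] [[-0.989, -0.147, 0.003], [-0.147, 0.989, 0.006], [-0.004, 0.005, -1.0]] op 0.384 ff 35.0 [ 0.5  0.  -0.9] q [-0.43  0.79 -0.7   1.9   0.76  0.73  0.15]
turn first (tool deg) [-2.4 25.1 12.2] then shift in new axes (mm) [-130.8 -142.7  -67.1] | shift first in present axes [-113.  -170.8   -6. ]
```

```bash
python3 -m pendant '[[1,[-28,-43,-4],[0,0,0]],[1,[-28,-43,-4],[0,0,0]],[1,[-28,-43,0],[0,0,0]],[1,[-29,-42,2],[0,0,0]],[1,[0,0,0],[-0.8,8.4,4.1]],[1,[0,0,0],[-0.8,8.4,4.1]],[1,[0,0,0],[-0.8,8.3,4]],[1,[0,0,0],[0,0,0]]]'; python3 -m pendant '[[1,[0,0,0],[0,0,0]]]'; python3 aim.py red
```

```text
clock: 46.12
tool_pos: [0.5314, 0.2116, 0.1487]
eef_rot: [0.035, 0.975, 0.004, -0.219]
contact_force: [-0.8, -0.3, -0.7]
opening: 0.38
finger_force: 35.0
clock: 46.25
tool_pos: [0.5291, 0.2137, 0.1519]
eef_rot: [0.032, 0.975, 0.005, -0.218]
contact_force: [-0.6, 0.2, -1.8]
opening: 0.381
finger_force: 35.0
t 46.25 [0.5291 0.2137 0.1519] [[-0.903, 0.065, -0.425], [0.06, 0.998, 0.024], [0.425, -0.004, -0.905]] op 0.381 ff 35.0 [-0.6  0.2 -1.8] q [-0.    1.03 -0.79  1.39  0.4   1.31  0.71]
turn first (tool deg) [-0.3 -0.2  0.1] then shift in new axes (mm) [-0.5  1.4 -3.6] | shift first in present axes [-0.5  1.4 -3.6]
```

```bash
python3 -m pendant '[[1,[-0.5,1.4,-2.5],[0,0,0]],[1,[0,0,0],[0,0,0]],[1,[0,0,0],[0,0,0]],[1,[0,0,0],[0,0,0]],[1,[0,0,0],[0,0,0]],[1,[0,0,0],[0,0,0]],[1,[0,0,0],[0,0,0]],[1,[0,0,0],[0,0,0]]]'; python3 aim.py red; python3 chk.py;  python3 -m pendant '[[1,[0,0,0],[0,0,0]],[1,[0,0,0],[0,0,0]],[1,[0,0,0],[0,0,0]],[1,[0,0,0],[0,0,0]],[1,[0,0,0],[0,0,0]],[1,[0,0,0],[0,0,0]],[1,[0,0,0],[0,0,0]],[1,[0,0,0],[0,0,0]]]'; python3 aim.py blue
```

```text
clock: 47.25
tool_pos: [0.532, 0.2149, 0.1547]
eef_rot: [0.033, 0.975, 0.006, -0.218]
contact_force: [0.4, 0.3, -2.1]
opening: 0.384
finger_force: 35.0
t 47.25 [0.532  0.2149 0.1547] [[-0.903, 0.067, -0.425], [0.062, 0.998, 0.026], [0.425, -0.003, -0.905]] op 0.384 ff 35.0 [ 0.4  0.3 -2.1] q [-0.01  1.03 -0.79  1.38  0.4   1.32  0.71]
turn first (tool deg) [-0.2 -0.2 -0.1] then shift in new axes (mm) [0.8 0.1 0.2] | shift first in present axes [0.8 0.1 0.2]
expected [332.7 241.1] [25.3 26.7] 15.3 332.82352007778485 241.23229535891448
seen [332.7 242.3] [24.7 25.2] 14.7 332.66526962838776 242.44118468846045
clock: 48.3
tool_pos: [0.532, 0.2149, 0.1547]
eef_rot: [0.033, 0.975, 0.006, -0.218]
contact_force: [0.1, -0.8, -1.5]
opening: 0.383
finger_force: 35.0
t 48.30 [0.532  0.2149 0.1547] [[-0.903, 0.067, -0.425], [0.062, 0.998, 0.026], [0.425, -0.003, -0.905]] op 0.383 ff 35.0 [ 0.1 -0.8 -1.5] q [-0.01  1.03 -0.79  1.38  0.4   1.32  0.71]
turn first (tool deg) [-0.3 -0.2  0.2] then shift in new axes (mm) [ -20.5 -447.8   -9.1] | shift first in present axes [ -18.7 -447.9   -6.7]
```

```bash
python3 -m pendant '[[1,[10,0,-50],[0,0,0]],[1,[0,-48,0],[0,0,0]],[1,[0,-50,0],[0,0,0]],[1,[0,-50,0],[0,0,0]],[1,[0,-50,0],[0,0,0]],[1,[0,-50,0],[0,0,0]],[1,[0,-50,0],[0,0,0]],[1,[0,-50,0],[0,0,0]]]'; python3 -m pendant '[[1,[0,-50,0],[0,0,0]],[1,[0,-50,0],[0,0,0]],[1,[-30,0,40],[0,0,0]],[1,[0,0,0],[0,0,0]],[1,[0,0,0],[0,0,0]]]'; python3 aim.py blue
```

```text
clock: 49.3
tool_pos: [0.5206, -0.1345, 0.2056]
eef_rot: [0.033, 0.975, 0.006, -0.218]
contact_force: [0.7, 0.4, -1.0]
opening: 0.377
finger_force: 35.0
clock: 49.92
tool_pos: [0.5245, -0.2324, 0.1579]
eef_rot: [0.032, 0.976, 0.006, -0.217]
contact_force: [-0.4, -0.9, -1.5]
opening: 0.388
finger_force: 35.0
t 49.92 [ 0.5245 -0.2324  0.1579] [[-0.903, 0.066, -0.424], [0.061, 0.998, 0.026], [0.425, -0.002, -0.905]] op 0.388 ff 35.0 [-0.4 -0.9 -1.5] q [ 0.62  1.02 -0.74  1.37  0.6   1.46  1.29]
turn first (tool deg) [-0.3 -0.1  0.3] then shift in new axes (mm) [ 1.1 -1.2  4.5] | shift first in present axes [ 1.1 -1.2  4.5]
```

```bash
python3 -m pendant '[[1,[1,-1.2,4.5],[-0.3,-0.1,0.3]],[1,[0,0,0],[0,0,0]],[1,[0,0,0],[0,0,0]],[1,[0,0,0],[0,0,0]],[1,[0,0,0],[0,0,0]],[1,[0,0,0],[0,0,0]],[1,[0,0,0],[0,0,0]],[1,[0,0,0],[0,0,0]]]'; python3 aim.py blue; python3 chk.py;  python3 -m pendant '[[1,[0,0,0],[0,0,0]],[1,[0,0,0],[0,0,0]],[1,[0,0,0],[0,0,0]],[1,[0,0,0],[0,0,0]],[1,[0,0,0],[0,0,0]],[1,[0,0,0],[0,0,0]],[1,[0,0,0],[0,0,0]],[1,[0,0,0],[0,0,0]]]'
python3 - <<'E'
from h import *
s=snap("top"); cv2.imwrite("pics/scan3.png",np.hstack([cv2.resize(snap("scene")["img"][180:300,130:290,::-1],None,fx=2.4,fy=2.4),cv2.resize(s["img"][130:250,300:460,::-1],None,fx=2.4,fy=2.4)]))
y=np.radians(8.5); g=np.array([.4024-.01*np.cos(y),.3667-.01*np.sin(y)])
go(*tgt([*g,.16],8.5,0,-1,grip=False))
E
```

```text
clock: 50.92
tool_pos: [0.5212, -0.2346, 0.1531]
eef_rot: [0.036, 0.975, 0.008, -0.217]
contact_force: [0.5, -0.3, -1.0]
opening: 0.385
finger_force: 35.0
t 50.92 [ 0.5212 -0.2346  0.1531] [[-0.903, 0.074, -0.423], [0.068, 0.997, 0.031], [0.424, -0.001, -0.906]] op 0.385 ff 35.0 [ 0.5 -0.3 -1. ] q [ 0.63  1.02 -0.74  1.38  0.6   1.45  1.29]
turn first (tool deg) [-0.  -0.1 -0.1] then shift in new axes (mm) [ 0.3  1.3 -1.2] | shift first in present axes [ 0.3  1.3 -1.2]
expected [172.  204.3] [26.4 26.4] 21.3 171.9977824936159 204.42064719271184
seen [171.8 204.6] [25.6 23.3] 20.2 171.64560770156436 205.1182310469314
clock: 51.98
tool_pos: [0.5212, -0.2346, 0.1532]
eef_rot: [0.036, 0.975, 0.008, -0.217]
contact_force: [-0.3, 0.1, -1.1]
opening: 0.382
finger_force: 35.0
turn first (tool deg) [  2.7 -25.  -12.6] then shift in new axes (mm) [ 38.6 612.3  -6.8] | shift first in present axes [159.7 588.6  66.6]
```

View pics/scan3.png

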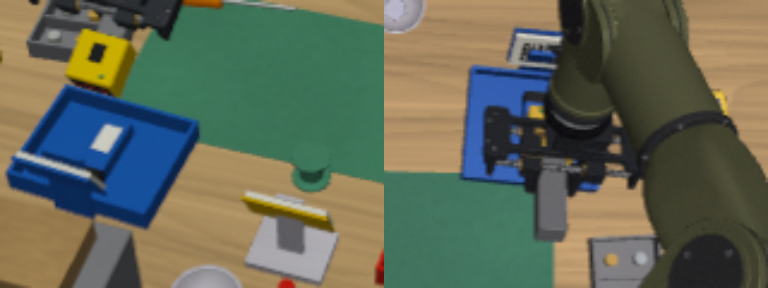

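The scanner faces the blue label at (50,165) over the tray, and the pose agrees to 1 px. Now I park it.

```bash
python3 -m pendant '[[1,[0,0,-40],[0,0,0]],[1,[0,0,0],[0.9,-8.3,-4.2]],[1,[0,0,0],[0.9,-8.3,-4.2]],[1,[0,0,0],[0.9,-8.4,-4.2]],[1,[2,48,0],[0,0,0]],[1,[2,48,0],[0,0,0]],[1,[2,48,0],[0,0,0]],[1,[2,48,0],[0,0,0]]]'; python3 -m pendant '[[1,[2,48,0],[0,0,0]],[1,[2,48,0],[0,0,0]],[1,[2,48,0],[0,0,0]],[1,[2,48,0],[0,0,0]],[1,[2,48,0],[0,0,0]],[1,[2,48,0],[0,0,0]],[1,[2,48,0],[0,0,0]],[1,[2,48,0],[0,0,0]]]'; python3 -m pendant '[[1,[0,30,20],[0,0,0]],[1,[0,0,0],[0,0,0]],[1,[0,0,0],[0,0,0]]]'
python3 - <<'E'
from h import *
y=np.radians(8.5); g=np.array([.4024-.01*np.cos(y),.3667-.01*np.sin(y)])
st(); go(*tgt([*g,.0085],8.5,0,-1,grip=False))
E
```

```text
clock: 53.08
tool_pos: [0.5012, -0.046, 0.1898]
eef_rot: [-0.074, 0.997, 0.0, 0.0]
contact_force: [0.1, 0.8, -1.4]
opening: 0.382
finger_force: 35.0
clock: 54.08
tool_pos: [0.4286, 0.3315, 0.19]
eef_rot: [-0.074, 0.997, 0.0, 0.0]
contact_force: [-0.0, 0.5, -0.9]
opening: 0.378
finger_force: 35.0
clock: 54.45
tool_pos: [0.4248, 0.3588, 0.1699]
eef_rot: [-0.074, 0.997, -0.0, 0.0]
contact_force: [0.2, -0.6, -1.8]
opening: 0.382
finger_force: 35.0
t 54.45 [0.4248 0.3588 0.1699] [[-0.989, -0.148, 0.001], [-0.148, 0.989, -0.001], [-0.0, -0.001, -1.0]] op 0.382 ff 35.0 [ 0.2 -0.6 -1.8] q [-0.34  0.8  -0.78  1.83  0.74  0.84  0.22]
turn first (tool deg) [-0.  0. -0.] then shift in new axes (mm) [ 31.   11.1 161.4] | shift first in present axes [ 31.   11.3 161.3]
```

```bash
python3 -m pendant '[[1,[31,11,30],[0,0,0]],[1,[0,0,40],[0,0,0]],[1,[0,0,40],[0,0,0]],[1,[0,0,25],[0,0,0]],[1,[0,0,15],[0,0,0]],[1,[0,0,8],[0,0,0]],[1,[0,0,3],[0,0,0]],[1,[0,0,0],[0,0,0]]]'
python3 - <<'E'
from h import *
y=np.radians(8.5); g=np.array([.4024-.01*np.cos(y),.3667-.01*np.sin(y)])
st(); go(*tgt([*g,.0078],8.5,0,-1,grip=False))
E
```

```text
clock: 55.45
tool_pos: [0.3927, 0.3666, 0.0095]
eef_rot: [-0.074, 0.997, 0.001, 0.001]
contact_force: [0.5, 0.3, -1.9]
opening: 0.382
finger_force: 35.0
t 55.45 [0.3927 0.3666 0.0095] [[-0.989, -0.148, 0.001], [-0.148, 0.989, 0.002], [-0.001, 0.002, -1.0]] op 0.382 ff 35.0 [ 0.5  0.3 -1.9] q [-0.53  1.   -0.52  1.95  1.08  0.5  -0.13]
turn first (tool deg) [0.1 0.1 0. ] then shift in new axes (mm) [ 0.4 -1.3  1.7] | shift first in present axes [ 0.4 -1.3  1.7]
```

```bash
python3 -m pendant '[[1,[0,-1,2],[0,0,0]],[1,[0,0,0],[0,0,0]],[0.2,[0,0,0],[0,0,0]],[-0.2,[0,0,0],[0,0,0]],[-1,[0,0,0],[0,0,0]],[-1,[0,0,0],[0,0,0]],[-1,[0,0,0],[0,0,0]],[-1,[0,0,0],[0,0,0]]]'; python3 -m pendant '[[-1,[0,0,0],[0,0,0]],[-1,[0,0,-20],[0,0,0]],[-1,[0,0,-45],[0,0,0]],[-1,[0,0,-45],[0,0,0]],[-1,[0,0,-40],[0,0,0]],[-1,[0,0,-40],[0,0,0]],[-1,[0,0,0],[0,0,0]],[-1,[0,0,0],[0,0,0]]]'
python3 - <<'E'
from h import *
st(); s=snap("wrist")
i=s["hsv"]; g=(i[...,1]<40)&(i[...,2]>90)&(i[...,2]<190)
for c in blobs(g,800): print("grey",c[:,0].mean(0),rect(s,c,.034))
a=snap("scene")["img"]; cv2.imwrite("pics/end.png",cv2.resize(a[130:340,120:440,::-1],None,fx=2.4,fy=2.4))
E
```

```text
clock: 56.45
tool_pos: [0.3925, 0.3654, 0.0069]
eef_rot: [-0.074, 0.997, 0.0, 0.0]
contact_force: [-0.7, 0.1, -0.2]
opening: 0.94
finger_force: 0.0
clock: 57.45
tool_pos: [0.3924, 0.3644, 0.1962]
eef_rot: [-0.074, 0.997, -0.0, 0.0]
contact_force: [0.3, -0.2, -1.1]
opening: 1.004
finger_force: 0.0
t 57.45 [0.3924 0.3644 0.1962] [[-0.989, -0.148, 0.0], [-0.148, 0.989, -0.0], [-0.0, -0.0, -1.0]] op 1.004 ff 0.0 [ 0.3 -0.2 -1.1] q [-0.37  0.74 -0.8   1.86  0.7   0.85  0.19]
grey [274.06666667 325.48955224] [575.7 391.1 489.4  83.1 -81.5]
grey [535.82716049 251.16049383] [409.4 662.4  67.1  49.4 -66.1]
grey [272.13833992 177.41106719] [373.5 361.7 107.8  33.4   8.6]
grey [127.05194805 104.34025974] [321.1 209.2 131.5  60.8  84.6]
```

View pics/end.png

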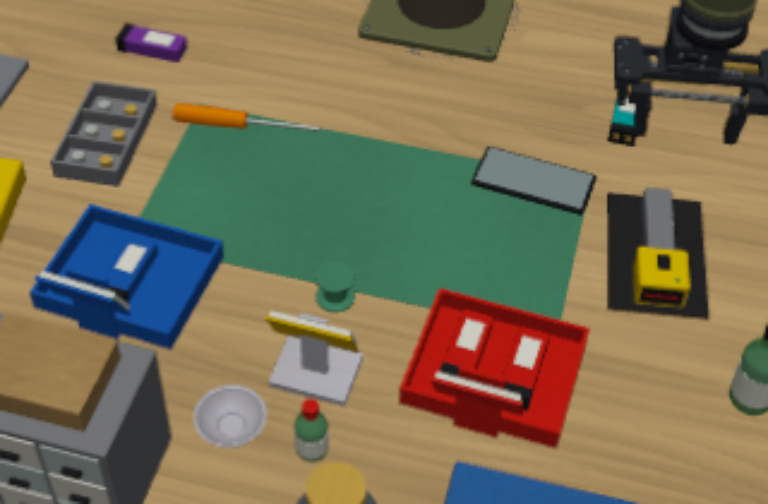

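The final view shows both red packs in the red tray and the blue pack in the blue tray. The scanner is flat on the middle of its pad at (660,250), and nothing is touching the gripper.

```bash
python3 -c "
from plant import r
print(r.finish_job())"
```

```text
the job is handed in; nothing more can be done
None
```

I handed the job in at about 57 s: I held the scanner on the job, red and blue labels in that order for about 2 s each (nothing confirmed the reads), both red packs and the one blue pack are in their trays, and the scanner is flat on its pad within about 2 mm of the middle.

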